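# Make up a field kit and a bench kit for pH work

### The job

Make up the two kits in the white trays. The three-bay tray gets the spare probe from the worktop, lying in its long bay, one of the two small white bottles in the larger of its two short bays and the small amber dropper bottle in the smaller one; the two-bay tray gets the glass beaker in its larger bay and the other small white bottle in its smaller bay. Keep the bottles and the beaker upright all the time, set everything down on the tray floor, and leave the two large bottles where they stand.

Things in the scene. Friction and masses are not known exactly. Their poses are not given: they have to be found in the camera images.
- tray_three: fixed white plastic tray with three bays, 160 (x) x 192 (y) mm outside; origin at the centre of its underside. Floor 3 mm thick; rim and the ribs between the bays are 4 mm thick and 12 mm high above the worktop. In its own frame (mm, centre of bay; clear size): long bay x +39, y 0, 74 x 184; larger short bay x -39, y +40, 74 x 104; smaller short bay x -39, y -54, 74 x 76. A blank label card is on its -x edge
- tray_two: fixed white plastic tray with two bays, 86 (x) x 192 (y) mm outside; origin at the centre of its underside. Floor 3 mm thick; rim and rib 4 mm thick and 12 mm high above the worktop. In its own frame (mm, centre of bay; clear size): larger bay x 0, y +40, 78 x 104; smaller bay x 0, y -54, 78 x 76. A blank label card is on its -x edge
- bottle_a_mid (a point): small white round plastic bottle with a yellow screw cap, 44 mm diameter, 99 mm tall, 75 g, standing; the point is on its axis, half-way up (49.5 mm above its foot), z axis up. Identical with the other small white bottle: either may go in either kit
- bottle_b_mid (a point): the other small white round bottle, identical: 44 mm diameter, 99 mm tall, yellow cap, standing; the point is on its axis half-way up (49.5 mm above its foot), z axis up
- dropper_mid (a point): small amber dropper bottle with a black cap, 28 mm diameter, 67 mm tall, 30 g, standing; body 28 mm wide up to about 50 mm height; the point is on its axis half-way up (33.5 mm above its foot), z axis up
- beaker_mid (a point): small open glass beaker, 46 mm diameter at the wall (52 x 57 mm at its lipped rim), 60 mm tall, 38 g, standing; the point is on its axis half-way up (30 mm above its foot), z axis up; it can be gripped round the wall there
- probe_mid (a point): spare probe: a dark round rod with an orange-red cap at one end, 152 mm long, 16 mm diameter at its thick end and 12 mm at the middle, 70 g, lying on the worktop; the point is at its middle, on its axis (8 mm above what it lies on); its length runs along the point's y axis
- big_white_mid (a point): large white bottle with a blue cap, 60 mm diameter, 136 mm tall, standing, belongs to no kit; the point is on its axis half-way up (68 mm)
- big_amber_mid (a point): large amber bottle with a black cap, 60 mm diameter, 129 mm tall, standing, belongs to no kit; the point is on its axis half-way up (64.5 mm)

How it is judged:
By the outcome, as a careful person would: the job done as asked, in the order asked, and still so for the second after the job is handed in, with the robot touching nothing.
It also fails if it takes over 133 s, if anything falls off the work surface, if the arm or the gripper's body presses on something with over 40 N, if the wrist force passes 120 N, or if a joint passes its speed limit or range.

### The arm

A 7-joint arm with a two-finger parallel gripper is mounted at the origin on a cart in front of the work surface, level with it; the furniture and walls round the work are solid. World frame = base frame: x ahead of the robot, y to its left, z up, the work surface at z = 0. Lengths are in m, angles in rad, forces in N, time in s.
With the tool pointing down it reaches from about 0.4 to 0.85 m from the base axis. Payload 10.4 kg.
Tool frame: the origin (TCP) lies at the very end of the fingers, on their centre line; the grasp point (between the pads) lies 19 mm behind it (grasp_offset is the distance from the TCP to the grasp point, in m); z points along the fingers, y is the direction in which the jaws open and shut (so a half turn about z gives the same grasp; the last joint's range is limited). The gripper opens to 85 mm and grips with 20 to 120 N. Pads are 22 mm wide; open, the fingers measure 114 mm over their backs; the gripper's body (76 mm by 85 mm) begins 54 mm behind the grasp point. The pads swing forward as they close: fully open they stand 13 mm farther back than shut.
Start: joints at [-1.281, 0.332, -0.065, 1.46, 0.022, 1.35, -0.088], TCP at [0.192, 0.595, 0.231] pointing down, gripper open.
Joint ranges: [-2.6, 2.6], [-0.5, 2.12], [-1.47, 1.34], [0.16, 2.42], [-1.27, 4.41], [0.06, 2.06], [-2.6, 2.6]. Speed limits (rad/s): [2.22, 2.22, 2.79, 2.79, 3.14, 3.14, 3.14].

### API

Orientations are given as a unit quaternion [x, y, z, w].
In Python, from plant import state, read_camera, sign_off, grasp_offset gives the robot as it stands.
- The arm moves only by the shell command python3 -m pendant 'ROWS' [OPENING] [FORCE]. ROWS is JSON, a list of rows, each a list of 2 entries, a list of its own where there are three numbers: the shift along the tool's x, y, z in m, then the turn about the tool's z in degrees. A call has 1 to 20 rows; each row shifts and turns the commanded pose from where the row before left it, along the tool's axes as they then stand; what a row does not reach is not made up. A row lasts 1/12 s, in which the tool goes at most 41.7 mm and 7.16 degrees, less where a joint would pass 70% of its speed; a pose out of reach is approached as far as the arm can. A call is refused whole if a number of a shift passes 0.0417 or a number of a turn 7.16, either way. A call with a gripper value outside its range is refused whole. OPENING is the finger opening in m, from 0 to 0.0854, set as the call begins (- or left out, the last holds). The fingers move at their own pace and stop on an object; FORCE is the grip in N (left out, the last holds). Time passes only in rows, so rows that do not move let the fingers close. It gives the time, the measured TCP pose, the force and the opening at its end, in the units of the state.
- state(): the state, without advancing time (a new reading comes with each control period).
- read_camera(name): name is "side" or "top"; returns a dict with "color" (400x640x3 uint8, red, green, blue), "fx", "fy", "cx", "cy" (pixels), "origin" and "rotation" of the camera in the world. Camera axes: x right, y down, z forward; pixel columns grow to the right and rows downward; lengths in m; the calibration is good to about 2 mm. A picture is of the moment at which its call begins. There is no depth.
- sign_off(): hands the job in, once; it reports no verdict.
The state is a dict: "time_s": time; "joint_positions": joint angles; "joint_velocities": joint speeds; "effort": joint torques, N m; "tcp_pos": TCP position; "tool_rot": TCP orientation; "ft_force": force on the tool from outside, world axes, zero at the start; "torque": the same for the moment, N m; "gripper_width": finger opening in m.
Only numpy, scipy, OpenCV 4.12 (cv2) and the standard library are available. Lean on these libraries where they do the work, as an engineer would, in place of code of your own. Each camera call takes 0.05 s, during which the arm holds its last target.

## Working session

There is one attempt and no reset: what is moved stays moved. The work goes in short steps, Python scripts to look and compute and a shell command to move; the robot and the scene stay as the last step left them, time stands still between calls to the robot, and variables do not carry over. Pictures are saved under pics/ and viewed, and the job is handed in when it is done.

```bash
mkdir -p pics; ls
python3 - <<'E'
from plant import state, read_camera, grasp_offset
import cv2
s=state(); print(s, grasp_offset)
for n in("side","top"):
    c=read_camera(n); cv2.imwrite(f"pics/{n}0.png",c["color"][:,:,::-1]); print(n,{k:v for k,v in c.items() if k!="color"})
E
```

```text
pics
{'time_s': 0.0, 'joint_positions': array([-1.280581  ,  0.3328913 , -0.06474637,  1.46091113,  0.02159254,
        1.34988845, -0.0885111 ]), 'joint_velocities': array([-0.000249  ,  0.00020767,  0.00011288,  0.0011077 ,  0.00116907,
       -0.00244351, -0.00067031]), 'effort': array([ 3.10881924e-04, -6.25451732e+01,  4.93465690e-02, -3.91606164e+01,
        1.62673707e-02,  9.86377301e-03, -2.16138011e-05]), 'tcp_pos': array([0.19220108, 0.59433464, 0.23051832]), 'tool_rot': array([ 1.55745282e-01,  9.87797001e-01, -6.95778402e-04, -8.90539393e-05]), 'ft_force': array([ 0.44946526,  0.87199995, -0.4060126 ]), 'torque': array([ 0.02789583, -0.00880335,  0.02154414]), 'gripper_width': 0.08537497773651133} 0.0187
side {'fx': 390.7537624171156, 'fy': 390.7537624171156, 'cx': 323.8297719115757, 'cy': 195.23790677979903, 'origin': array([ 0.14645551, -0.6210077 ,  0.53256026]), 'rotation': array([ 0.83318725, -0.25927438,  0.15010364, -0.4648061 ])}
top {'fx': 370.27816419275405, 'fy': 370.27816419275405, 'cx': 325.1380621231726, 'cy': 205.19334269073326, 'origin': array([ 0.34385246, -0.01156752,  1.12348429]), 'rotation': array([ 0.71240997, -0.6939822 ,  0.07161   , -0.07571495])}
```

View pics/top0.png

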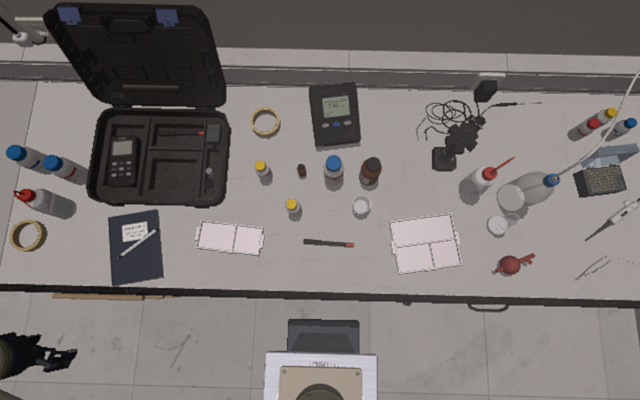

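View pics/side0.png

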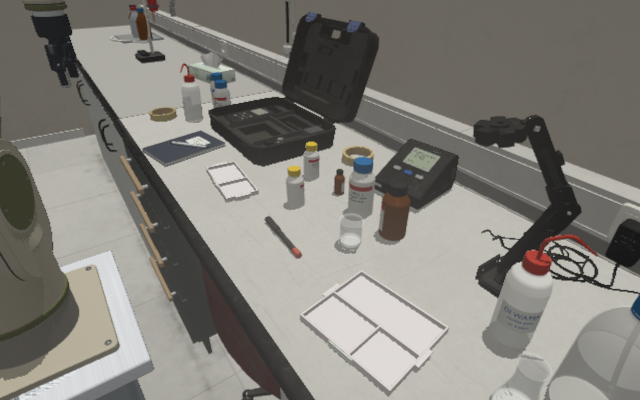

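The top view shows the white bottles near (262,168) and (292,207), dropper (301,170), beaker (361,206), probe from (304,242) to (354,244). tray_two is near (230,238) and tray_three near (425,243). Next I enlarge for accurate pixels.

```bash
cat > h.py <<'E'
import numpy as np, cv2
from scipy.spatial.transform import Rotation as R
from plant import state, read_camera
def proj(c,P):
    p=R.from_quat(c["rotation"]).inv().apply(np.atleast_2d(P)-c["origin"]); return np.c_[c["cx"]+c["fx"]*p[:,0]/p[:,2],c["cy"]+c["fy"]*p[:,1]/p[:,2]]
def back(c,uv,z):
    uv=np.atleast_2d(uv).astype(float)
    d=R.from_quat(c["rotation"]).apply(np.c_[(uv[:,0]-c["cx"])/c["fx"],(uv[:,1]-c["cy"])/c["fy"],np.ones(len(uv))])
    return c["origin"]+d*((z-c["origin"][2])/d[:,2])[:,None]
def crop(name,x0,y0,w,h,k,out,c=None):
    c=c or read_camera(name)
    im=cv2.resize(c["color"][y0:y0+h,x0:x0+w,::-1],None,fx=k,fy=k,interpolation=cv2.INTER_CUBIC)
    for i in range(0,w,10): cv2.putText(im,str(x0+i),(i*k,8),0,.3,(0,0,255),1) if i%20==0 else 0; cv2.line(im,(i*k,10),(i*k,14),(0,0,255),1)
    for i in range(0,h,10): cv2.putText(im,str(y0+i),(0,i*k+4),0,.3,(0,0,255),1)
    cv2.imwrite(out,im); return c
E
python3 - <<'E'
from h import *
c=crop("top",185,145,190,120,4,"pics/t1.png")
crop("top",380,200,90,80,7,"pics/t2.png",c)
s=crop("side",195,130,220,140,3,"pics/s1.png")
crop("side",290,260,170,130,4,"pics/s2.png",s)
E
```

```text
(no output)
```

View pics/t1.png

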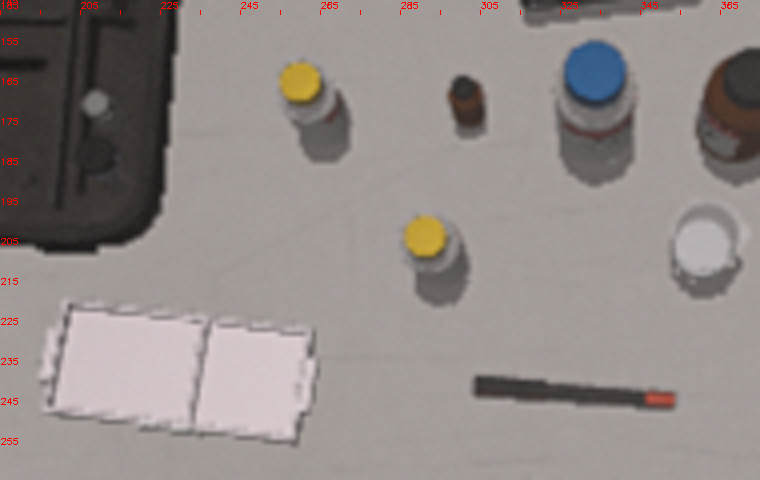

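View pics/t2.png

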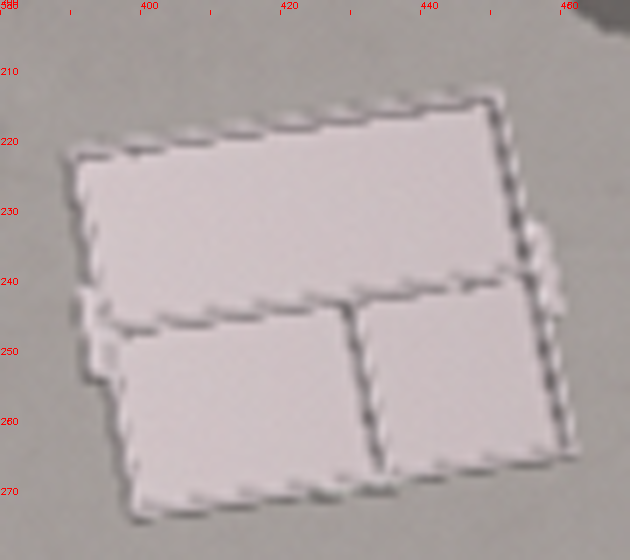

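View pics/s1.png

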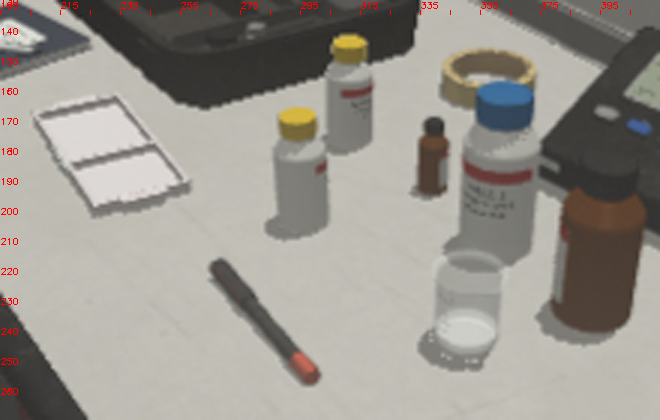

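View pics/s2.png

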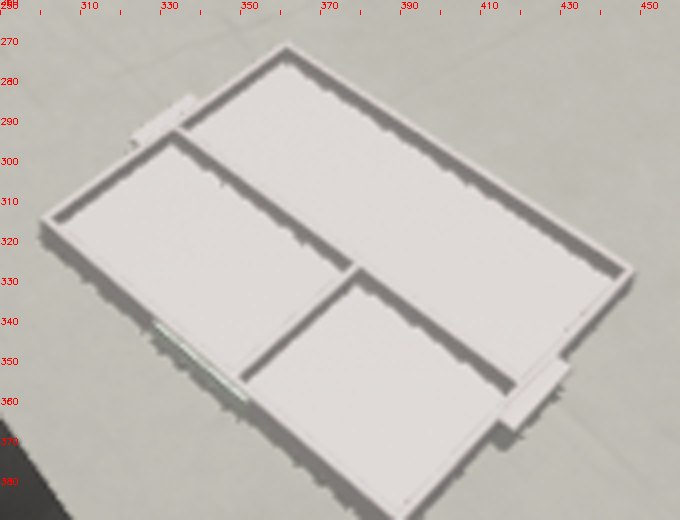

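```bash
cat > m.py <<'E'
from h import *
from scipy.optimize import least_squares
t=read_camera("top"); s=read_camera("side")
T=lambda x,y:(185+x/4,145+y/4); S=lambda x,y:(195+x/3,130+y/3)
T2=lambda x,y:(380+x/7,200+y/7); S2=lambda x,y:(290+x/4,260+y/4)
def both(n,tp,sp,zt,zs): print(n,"top",back(t,tp,zt)[0].round(4),"side",back(s,sp,zs)[0].round(4))
both("A",T(300,80),S(350,43),.099,.097); both("B",T(425,235),S(298,116),.099,.097)
both("drop",T(463,87),S(433,124),.067,.066); both("beakbase",T(703,247),S(466,335),.003,.003)
both("beakrim",T(710,240),S(469,267),.06,.06)
both("bw",T(595,70),S(505,90),.136,.136);both("ba",T(755,77),S(612,165),.129,.129)
p=[T(474,386),T(676,401)];q=[S(218,267),S(312,376)]
P=back(t,p,.008);Q=back(s,q,.008);print("probe",P.round(4).tolist(),np.linalg.norm(P[0]-P[1]),Q.round(4).tolist(),np.linalg.norm(Q[0]-Q[1]))
# trays: corners (+x+y),(+x-y),(-x-y),(-x+y)
def tray(n,hx,hy,pt,ps):
    m=np.array([[hx,hy],[hx,-hy],[-hx,-hy],[-hx,hy]])
    for nm,c,px in(("top",t,pt),("side",s,ps)):
        if px is None: continue
        ok=[i for i in range(4) if px[i] is not None]
        W=back(c,[px[i] for i in ok],.012)[:,:2]
        def f(v):
            R2=np.array([[np.cos(v[2]),-np.sin(v[2])],[np.sin(v[2]),np.cos(v[2])]]); return (m[ok]@R2.T+v[:2]-W).ravel()
        r=least_squares(f,[*W.mean(0),0]);print(n,nm,r.x.round(4),"deg",np.degrees(r.x[2]).round(2),"res mm",(r.fun*1e3).round(1))
tray("three",.080,.096,[T2(70,152),T2(495,93),T2(572,458),T2(135,520)],[S2(286,47),S2(636,268),None,S2(41,225)])
tray("two",.043,.096,[T(67,302),T(314,327),T(296,443),T(45,412)],[S(117,97),S(190,184),S(96,213),S(35,117)])
E
python3 m.py
```

```text
A top [0.6748 0.1891 0.099 ] side [0.6789 0.1939 0.097 ]
B top [0.5624 0.0934 0.099 ] side [0.5666 0.0987 0.097 ]
drop top [0.6828 0.0734 0.067 ] side [0.6837 0.0739 0.066 ]
beakbase top [ 0.579 -0.112  0.003] side [ 0.5814 -0.106   0.003 ]
beakrim top [ 0.5724 -0.112   0.06  ] side [ 0.5837 -0.1023  0.06  ]
bw top [ 0.6754 -0.0238  0.136 ] side [ 0.6815 -0.0169  0.136 ]
ba top [ 0.6755 -0.1364  0.129 ] side [ 0.6778 -0.1371  0.129 ]
probe [[0.4664, 0.0604, 0.008], [0.4591, -0.092, 0.008]] 0.1525792311575449 [[0.4702, 0.0643, 0.008], [0.4622, -0.087, 0.008]] 0.15146225427586277
three top [ 0.4702 -0.3058  0.1641] deg 9.4 res mm [ 0.4  2.2  0.9 -1.9 -0.4 -2.3 -1.   1.9]
three side [ 0.4734 -0.3065  0.1815] deg 10.4 res mm [ 0.7  2.6  0.4 -2.4 -1.1 -0.2]
two top [ 0.4718  0.2819 -0.0872] deg -5.0 res mm [ 1.2  1.4 -1.2 -0.6  0.7 -1.2 -0.7  0.4]
two side [ 0.4726  0.279  -0.0837] deg -4.8 res mm [ 1.2 -1.1  1.1 -3.4  0.7  2.5 -3.   2. ]
```

```bash
cat > d.py <<'E'
import sys
from h import *
def go(x,y,z=None,phi=None):
    s=state(); r=R.from_quat(s["tool_rot"]); Y=r.apply([0,1,0]); f=np.degrees(np.arctan2(Y[1],Y[0]))
    z=s["tcp_pos"][2] if z is None else z
    d=np.array([x,y,z])-s["tcp_pos"]
    print("t",round(s["time_s"],2),"tcp",s["tcp_pos"].round(4),"phi",f.round(2),"w",round(s["gripper_width"],4),"F",s["ft_force"].round(1),"j7",s["joint_positions"].round(2))
    print("tool delta",r.inv().apply(d).round(4), "turn", None if phi is None else round((f-phi+180)%360-180,2))
    if phi is not None:
        th=np.radians(phi); print("tool delta after turn: x",round(np.sin(th)*-d[0]+np.cos(th)*d[1],4),"y",round(np.cos(th)*d[0]+np.sin(th)*d[1],4),"z",round(-d[2],4))
a=[float(v) for v in sys.argv[1:]]; go(*a)
E
python3 -m pendant '[[[0,0,0],7],[[0,0,0],7],[[0,0,0],7],[[0,0,0],7],[[0,0,0],7],[[0,0,0],7],[[0,0,0],7],[[0,0,0],7],[[0,0,0],7],[[0,0,0],7],[[0,0,0],4.5]]' 0.05 40
python3 d.py 0.4645 -0.014 0.12 -2.75
```

```text
time_s: 1.22
tcp_pos: [0.1922, 0.5947, 0.2312]
tool_rot: [0.724, 0.69, -0.0, 0.0]
ft_force: [-0.5, 0.3, 0.1]
gripper_width: 0.0497
t 1.22 tcp [0.1922 0.5947 0.2312] phi -2.8 w 0.0497 F [-0.5  0.3  0.1] j7 [-1.42  0.33  0.11  1.47 -0.04  1.35 -1.35]
tool delta [-0.5946  0.3017  0.1113] turn -0.05
tool delta after turn: x -0.5949 y 0.3012 z 0.1112
```

```bash
python3 -m pendant '[[[-0.01,0.005,0],0],[[-0.02,0.01,0],0],[[-0.03,0.015,0.005],0],[[-0.033,0.017,0.006],0],[[-0.033,0.017,0.006],0],[[-0.033,0.017,0.006],0],[[-0.033,0.017,0.006],0],[[-0.033,0.017,0.006],0],[[-0.033,0.017,0.006],0],[[-0.033,0.017,0.006],0],[[-0.033,0.017,0.006],0],[[-0.033,0.017,0.006],0],[[-0.033,0.017,0.006],0],[[-0.033,0.017,0.006],0],[[-0.033,0.017,0.006],0],[[-0.033,0.017,0.006],0],[[-0.033,0.017,0.006],0],[[-0.033,0.017,0.006],0],[[-0.02,0.008,0.006],0],[[-0.01,0.004,0.006],0]]'
python3 d.py 0.4645 -0.014 0.004 -2.75
```

```text
time_s: 2.88
tcp_pos: [0.4646, -0.0063, 0.1242]
tool_rot: [0.722, 0.692, 0.0, 0.0]
ft_force: [-0.3, 0.5, -0.1]
gripper_width: 0.05
t 2.88 tcp [ 0.4646 -0.0063  0.1242] phi -2.48 w 0.05 F [-0.3  0.5 -0.1] j7 [-0.78  0.06  0.73  2.03 -0.05  1.06 -0.07]
tool delta [-7.700e-03  1.000e-04  1.202e-01] turn 0.27
tool delta after turn: x -0.0077 y 0.0003 z 0.1202
```

```bash
python3 -m pendant '[[[-0.007,0,0.015],0.3],[[0,0,0.02],0],[[0,0,0.02],0],[[0,0,0.02],0],[[0,0,0.02],0],[[0,0,0.014],0],[[0,0,0.007],0],[[0,0,0.003],0],[[0,0,0],0],[[0,0,0],0]]'
python3 d.py 0.4645 -0.014 0.004 -2.75; python3 -c "
from h import *
crop('side',200,160,200,130,4,'pics/g1.png')"
```

```text
time_s: 3.72
tcp_pos: [0.4644, -0.0094, 0.006]
tool_rot: [0.724, 0.69, 0.0, 0.0]
ft_force: [-0.1, -1.0, 0.5]
gripper_width: 0.05
t 3.72 tcp [ 0.4644 -0.0094  0.006 ] phi -2.69 w 0.05 F [-0.1 -1.   0.5] j7 [-0.69  0.3   0.68  2.12 -0.26  0.8   0.11]
tool delta [-0.0046  0.0003  0.002 ] turn 0.06
tool delta after turn: x -0.0046 y 0.0003 z 0.002
```

View pics/g1.png

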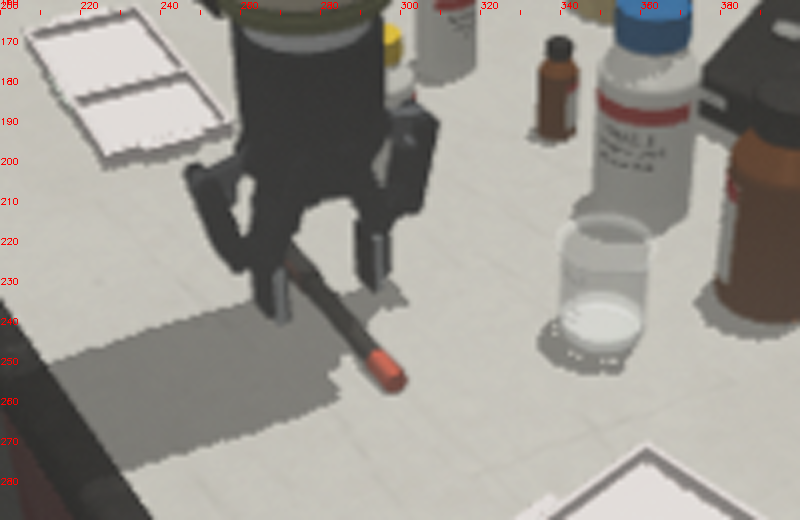

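The side crop shows the probe passing between the open fingers (tips at about (270,238) and (294,230)). I'll correct 5 mm along the rod and close.

```bash
python3 -m pendant '[[[-0.0025,0,0.001],0],[[-0.002,0,0.001],0],[[0,0,0],0]]'
python3 -m pendant '[[[0,0,0],0],[[0,0,0],0],[[0,0,0],0],[[0,0,0],0],[[0,0,0],0],[[0,0,0],0],[[0,0,0],0],[[0,0,0],0]]' 0 50
python3 -m pendant '[[[0,0,-0.005],0],[[0,0,-0.01],0],[[0,0,-0.01],0],[[0,0,-0.01],0],[[0,0,-0.01],0],[[0,0,-0.01],0],[[0,0,-0.01],0],[[0,0,-0.005],0],[[0,0,0],0]]'
python3 d.py 0.5099 -0.2993 0.07 9.9; python3 -c "
from h import *
crop('side',200,160,200,130,4,'pics/g2.png')"
```

```text
time_s: 4.02
tcp_pos: [0.4639, -0.0142, 0.0035]
tool_rot: [0.724, 0.69, 0.0, 0.0]
ft_force: [0.3, -0.2, 0.3]
gripper_width: 0.0498
time_s: 4.68
tcp_pos: [0.464, -0.0137, 0.0034]
tool_rot: [0.724, 0.69, 0.0, 0.0]
ft_force: [-1.2, 0.5, 3.9]
gripper_width: 0.0093
time_s: 5.43
tcp_pos: [0.4646, -0.0136, 0.0746]
tool_rot: [0.724, 0.69, 0.001, 0.0]
ft_force: [-0.2, 0.7, -0.7]
gripper_width: 0.0096
t 5.43 tcp [ 0.4646 -0.0136  0.0746] phi -2.71 w 0.0096 F [-0.2  0.7 -0.7] j7 [-0.75  0.16  0.74  2.08 -0.13  0.95  0.01]
tool delta [-0.2833  0.0587  0.0044] turn -12.61
tool delta after turn: x -0.2893 y -0.0045 z 0.0046
```

View pics/g2.png

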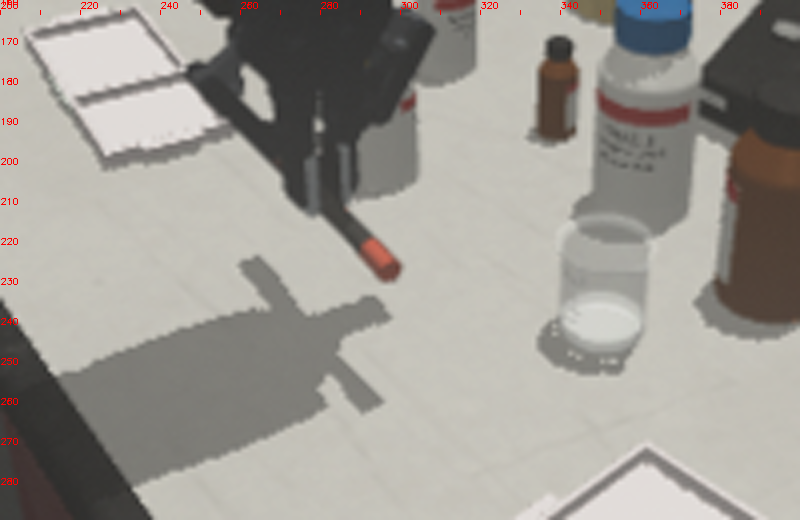

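```bash
python3 -m pendant '[[[0,0,0],-3.3],[[0,0,0],-6],[[0,0,0],-3.3],[[-0.01,0,0],0],[[-0.018,0,0],0],[[-0.024,0,0],0],[[-0.024,0,0],0],[[-0.024,0,0],0],[[-0.024,0,0],0],[[-0.024,0,0],0],[[-0.024,0,0],0],[[-0.024,0,0],0],[[-0.024,0,0],0],[[-0.024,0,0],0],[[-0.024,0,0],0],[[-0.012,-0.002,0],0],[[-0.006,-0.002,0],0],[[0,0,0],0]]'
python3 d.py 0.5099 -0.2993 0.0075 9.9; python3 -c "
from h import *
c=crop('top',380,190,100,90,7,'pics/g3.png')"
```

```text
time_s: 6.98
tcp_pos: [0.5078, -0.2976, 0.0726]
tool_rot: [0.644, 0.765, -0.001, -0.0]
ft_force: [0.2, -0.6, 0.0]
gripper_width: 0.0093
t 6.98 tcp [ 0.5078 -0.2976  0.0726] phi 9.75 w 0.0093 F [ 0.2 -0.6  0. ] j7 [-0.15  0.48  0.76  1.77 -0.38  1.04  0.92]
tool delta [-0.002   0.0019  0.0651] turn -0.15
tool delta after turn: x -0.002 y 0.0018 z 0.0651
```

View pics/g3.png

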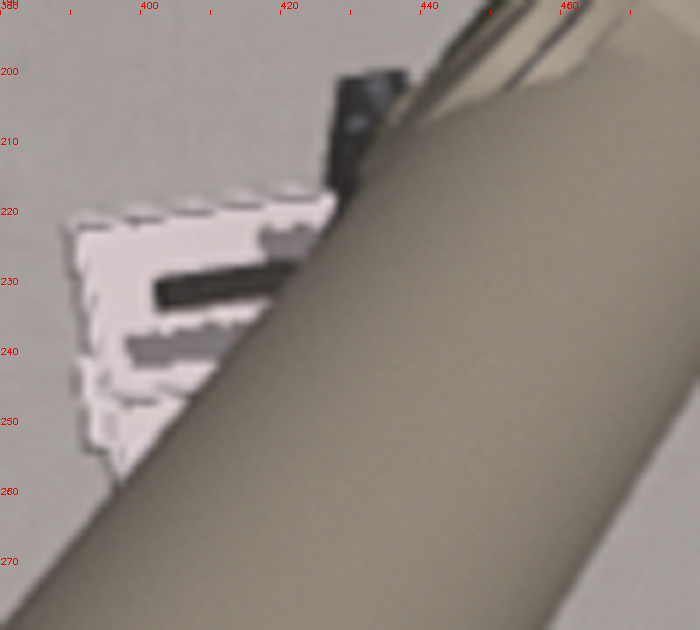

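The forearm hides part of it, but the probe's rear end (402,231) lies parallel to the long bay's edges. I lower to just above the floor and check.

```bash
python3 -c "
from h import *
t=read_camera('top');print(back(t,[402.5,231.5],.079))"
python3 -m pendant '[[[-0.002,0.002,0.008],0.15],[[0,0,0.012],0],[[0,0,0.012],0],[[0,0,0.012],0],[[0,0,0.01],0],[[0,0,0.006],0],[[0,0,0.003],0],[[0,0,0.001],0],[[0,0,0],0]]'
python3 d.py 0.5099 -0.2993 0.0075 9.9; python3 -c "
from h import *
c=crop('side',290,240,170,130,4,'pics/g4.png')"
```

```text
[[ 0.49436117 -0.22407658  0.079     ]]
time_s: 7.83
tcp_pos: [0.5113, -0.2981, 0.0093]
tool_rot: [0.645, 0.764, -0.0, 0.0]
ft_force: [0.5, -0.4, -0.8]
gripper_width: 0.0097
t 7.83 tcp [ 0.5113 -0.2981  0.0093] phi 9.72 w 0.0097 F [ 0.5 -0.4 -0.8] j7 [-0.1   0.58  0.7   1.79 -0.45  0.94  0.96]
tool delta [-0.001  -0.0016  0.0018] turn -0.18
tool delta after turn: x -0.001 y -0.0016 z 0.0018
```

View pics/g4.png

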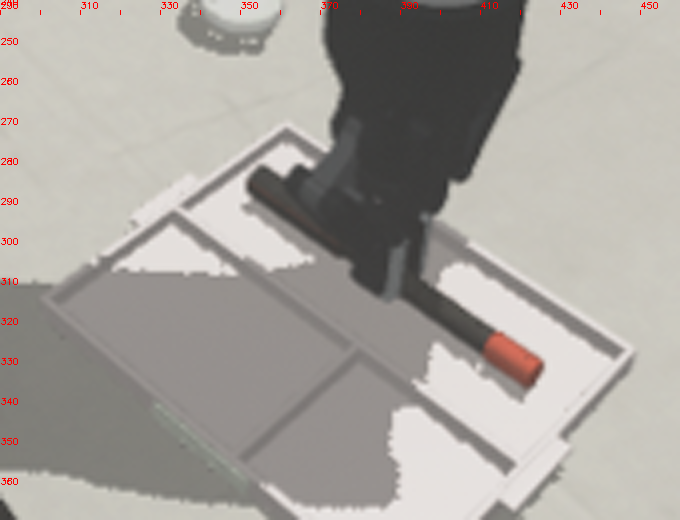

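The probe lies inside the long bay, both ends clear (255,287)–(425,333). Lower the last 3 mm and release.

```bash
python3 -m pendant '[[[0,0,0.0015],0],[[0,0,0.001],0],[[0,0,0],0],[[0,0,0],0]]'
python3 -m pendant '[[[0,0,0],0],[[0,0,0],0],[[0,0,0],0],[[0,0,0],0]]' 0.034
python3 -m pendant '[[[0,0,-0.01],0],[[0,0,-0.02],0],[[0,0,-0.03],0],[[0,0,-0.03],0],[[0,0,-0.03],0],[[0,0,-0.03],0],[[0,0,-0.01],0],[[0,0,0],0]]' 
python3 d.py 0.5645 0.096 0.17 0; python3 -c "
from h import *
c=crop('side',290,240,170,130,4,'pics/g5.png')"
```

```text
time_s: 8.22
tcp_pos: [0.5113, -0.2979, 0.0069]
tool_rot: [0.645, 0.765, 0.0, 0.0]
ft_force: [-0.2, 0.1, -1.0]
gripper_width: 0.0096
time_s: 8.55
tcp_pos: [0.5114, -0.2979, 0.0069]
tool_rot: [0.645, 0.765, 0.0, 0.0]
ft_force: [-0.6, -0.4, -1.4]
gripper_width: 0.034
time_s: 9.22
tcp_pos: [0.5125, -0.2989, 0.1703]
tool_rot: [0.645, 0.764, 0.001, 0.002]
ft_force: [0.3, 0.0, -0.2]
gripper_width: 0.0339
t 9.22 tcp [ 0.5125 -0.2989  0.1703] phi 9.71 w 0.0339 F [ 0.3  0.  -0.2] j7 [-0.2   0.38  0.82  1.67 -0.29  1.22  0.85]
tool delta [0.3805 0.1179 0.    ] turn 9.71
tool delta after turn: x 0.3949 y 0.052 z 0.0003
```

View pics/g5.png

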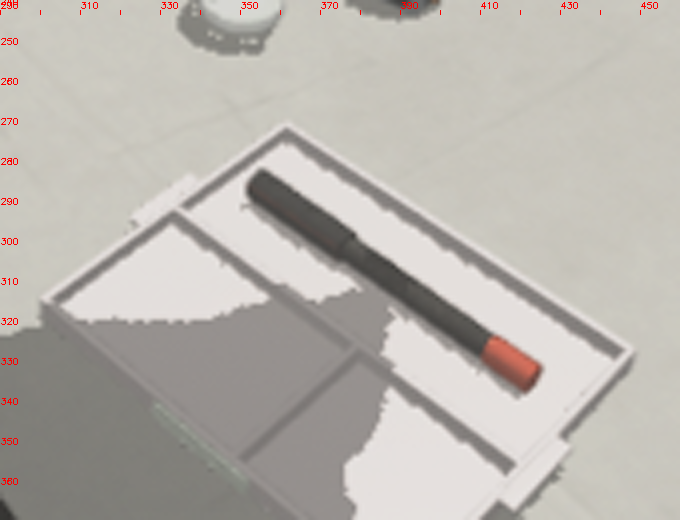

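The probe lies in the long bay. Next is the near white bottle (B).

```bash
python3 -m pendant '[[[0,0,0],4.7],[[0,0,0],5],[[0.012,0.001,0],0],[[0.024,0.003,0],0],[[0.03,0.004,0],0],[[0.03,0.004,0],0],[[0.03,0.004,0],0],[[0.03,0.004,0],0],[[0.03,0.004,0],0],[[0.03,0.004,0],0],[[0.03,0.004,0],0],[[0.03,0.004,0],0],[[0.03,0.004,0],0],[[0.03,0.004,0],0],[[0.03,0.004,0],0],[[0.018,0.002,0],0],[[0.01,0.001,0],0],[[0,0,0],0]]' 0.07
python3 d.py 0.5645 0.096 0.12 0
```

```text
time_s: 10.77
tcp_pos: [0.5614, 0.0984, 0.1655]
tool_rot: [0.706, 0.708, -0.001, -0.001]
ft_force: [-0.2, -0.1, -0.4]
gripper_width: 0.0702
t 10.77 tcp [0.5614 0.0984 0.1655] phi 0.22 w 0.0702 F [-0.2 -0.1 -0.4] j7 [-0.84  0.3   0.71  1.73 -0.21  1.19 -0.08]
tool delta [-0.0023  0.0032  0.0455] turn 0.22
tool delta after turn: x -0.0024 y 0.0031 z 0.0455
```

```bash
python3 -m pendant '[[[-0.002,0.003,0.01],0],[[0,0,0.015],0],[[0,0,0.014],0],[[0,0,0.006],0],[[0,0,0],0]]'
python3 d.py 0.5645 0.096 0.036 0; python3 -c "
from h import *
c=crop('side',220,90,180,130,4,'pics/g6.png')
t=crop('top',230,140,160,110,5,'pics/g7.png')"
```

```text
time_s: 11.18
tcp_pos: [0.5641, 0.0919, 0.1199]
tool_rot: [0.708, 0.706, -0.002, -0.0]
ft_force: [-0.5, -0.1, -0.2]
gripper_width: 0.07
t 11.18 tcp [0.5641 0.0919 0.1199] phi -0.12 w 0.07 F [-0.5 -0.1 -0.2] j7 [-0.81  0.36  0.69  1.77 -0.25  1.11 -0.04]
tool delta [0.0042 0.0007 0.0839] turn -0.12
tool delta after turn: x 0.0041 y 0.0004 z 0.0839
```

View pics/g6.png

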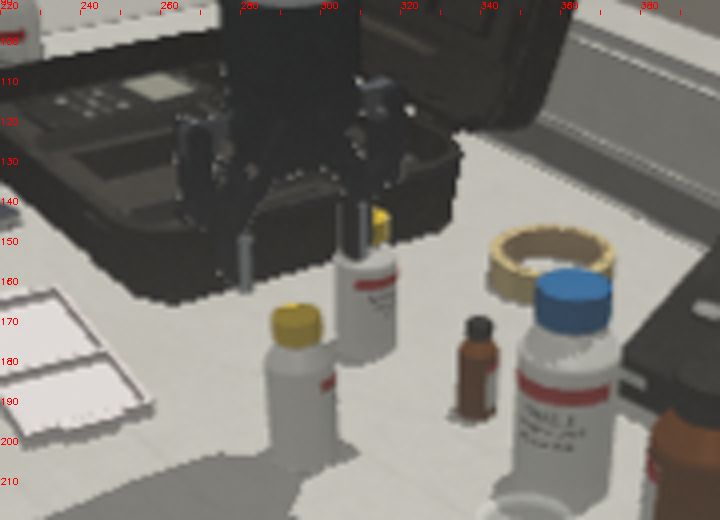

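View pics/g7.png

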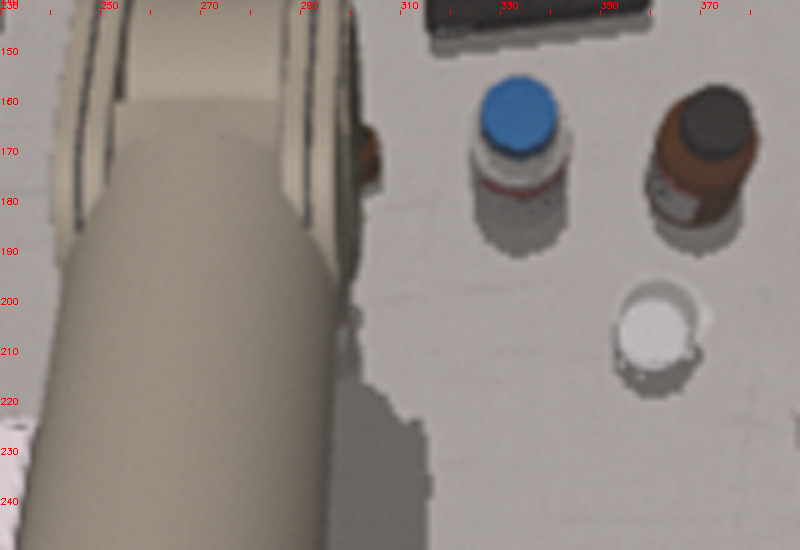

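The fingers (tips at (281,161) and (311,153)) straddle the cap of bottle B at (294,172). I descend with the 4 mm correction.

```bash
python3 -m pendant '[[[0.004,0,0.006],0],[[0,0,0.012],0],[[0,0,0.014],0],[[0,0,0.014],0],[[0,0,0.014],0],[[0,0,0.012],0],[[0,0,0.008],0],[[0,0,0.003],0],[[0,0,0],0]]'
python3 d.py 0.5645 0.096 0.036 0; python3 -c "
from h import *
c=crop('side',220,90,180,130,4,'pics/g8.png')"
```

```text
time_s: 12.03
tcp_pos: [0.5648, 0.098, 0.0381]
tool_rot: [0.707, 0.707, -0.0, -0.0]
ft_force: [0.8, -0.5, 0.6]
gripper_width: 0.07
t 12.03 tcp [0.5648 0.098  0.0381] phi 0.03 w 0.07 F [ 0.8 -0.5  0.6] j7 [-0.77  0.47  0.64  1.83 -0.34  0.96  0.01]
tool delta [-0.002  -0.0003  0.0021] turn 0.03
tool delta after turn: x -0.002 y -0.0003 z 0.0021
```

View pics/g8.png

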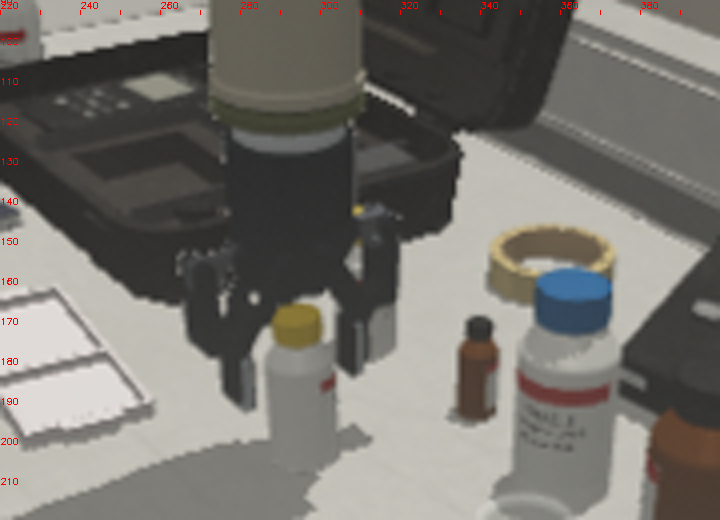

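```bash
python3 -m pendant '[[[0,0,0],0],[[0,0,0],0],[[0,0,0],0],[[0,0,0],0],[[0,0,0],0],[[0,0,0],0],[[0,0,0],0],[[0,0,0],0]]' 0.02 40
python3 -m pendant '[[[0,0,-0.004],0],[[0,0,-0.008],0],[[0,0,-0.012],0],[[0,0,-0.015],0],[[0,0,-0.015],0],[[0,0,-0.015],0],[[0,0,-0.008],0],[[0,0,-0.004],0],[[0,0,0],0]]' 
python3 d.py 0.4262 -0.2733 0.12 0; python3 -c "
from h import *
c=crop('side',220,50,180,130,4,'pics/g9.png')"
```

```text
time_s: 12.75
tcp_pos: [0.5656, 0.0983, 0.0397]
tool_rot: [0.707, 0.707, 0.001, 0.0]
ft_force: [-1.0, -1.0, 5.6]
gripper_width: 0.0412
time_s: 13.5
tcp_pos: [0.5655, 0.0983, 0.1208]
tool_rot: [0.707, 0.707, 0.001, 0.0]
ft_force: [-0.7, 0.0, -0.8]
gripper_width: 0.0417
t 13.5 tcp [0.5655 0.0983 0.1208] phi 0.03 w 0.0417 F [-0.7  0.  -0.8] j7 [-0.82  0.36  0.69  1.77 -0.25  1.11 -0.05]
tool delta [-3.715e-01 -1.395e-01  3.000e-04] turn 0.03
tool delta after turn: x -0.3716 y -0.1393 z 0.0008
```

View pics/g9.png

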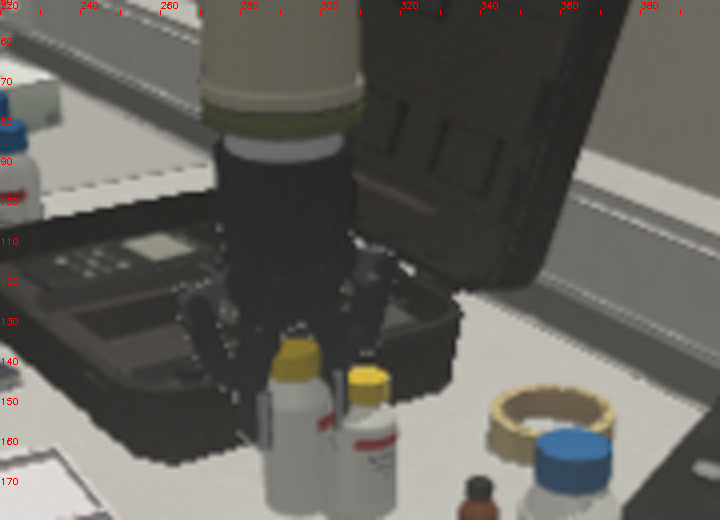

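```bash
python3 -m pendant '[[[-0.005,-0.003,0],0],[[-0.012,-0.006,0],0],[[-0.018,-0.008,0],0],[[-0.024,-0.009,0],0],[[-0.024,-0.009,0],0],[[-0.024,-0.009,0],0],[[-0.024,-0.009,0],0],[[-0.024,-0.009,0],0],[[-0.024,-0.009,0],0],[[-0.024,-0.009,0],0],[[-0.024,-0.009,0],0],[[-0.024,-0.009,0],0],[[-0.024,-0.009,0],0],[[-0.024,-0.009,0],0],[[-0.024,-0.009,0],0],[[-0.024,-0.009,0],0],[[-0.018,-0.006,0],0],[[-0.012,-0.005,0],0],[[-0.007,-0.003,0],0],[[0,0,0],0]]' 
python3 d.py 0.4262 -0.2733 0.0427 0; python3 -c "
from h import *
c=crop('side',260,200,200,150,4,'pics/g10.png')"
```

```text
time_s: 15.22
tcp_pos: [0.4153, -0.2876, 0.1194]
tool_rot: [0.708, 0.706, -0.0, -0.0]
ft_force: [1.5, -0.4, -1.4]
gripper_width: 0.0414
t 15.22 tcp [ 0.4153 -0.2876  0.1194] phi -0.16 w 0.0414 F [ 1.5 -0.4 -1.4] j7 [-0.32  0.23  0.94  1.95 -0.21  1.07  0.71]
tool delta [0.0144 0.0109 0.0767] turn -0.16
tool delta after turn: x 0.0143 y 0.0109 z 0.0767
```

View pics/g10.png

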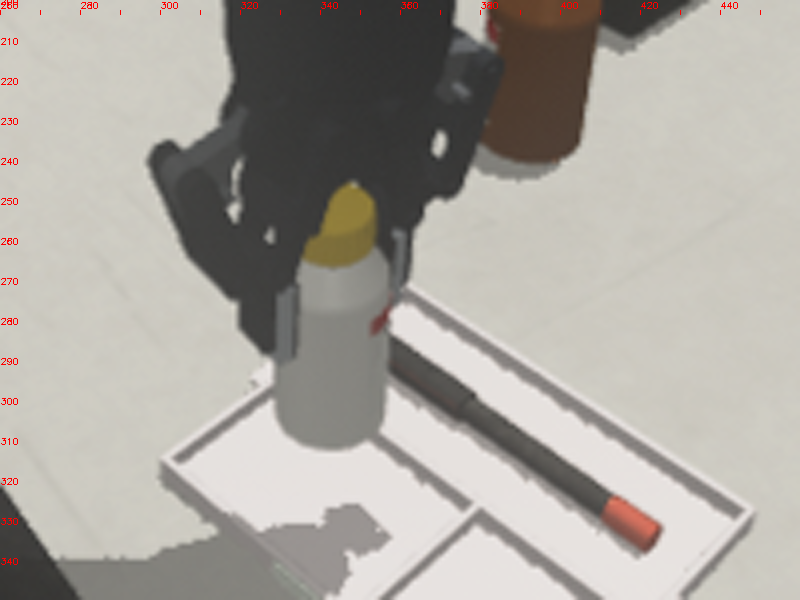

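```bash
python3 -m pendant '[[[0.007,0.005,0],0],[[0.007,0.006,0.005],0],[[0,0,0.01],0],[[0,0,0.012],0],[[0,0,0.012],0],[[0,0,0.012],0],[[0,0,0.01],0],[[0,0,0.006],0],[[0,0,0],0],[[0,0,0],0]]' 
python3 d.py 0.4262 -0.2733 0.0427 0; python3 -c "
from h import *
c=crop('side',260,200,200,150,4,'pics/g11.png')"
```

```text
time_s: 16.1
tcp_pos: [0.4279, -0.2722, 0.0525]
tool_rot: [0.707, 0.707, -0.0, -0.0]
ft_force: [-0.4, -0.1, -0.8]
gripper_width: 0.0413
t 16.1 tcp [ 0.4279 -0.2722  0.0525] phi -0.01 w 0.0413 F [-0.4 -0.1 -0.8] j7 [-0.27  0.35  0.86  2.   -0.33  0.94  0.76]
tool delta [-0.0011 -0.0017  0.0098] turn -0.01
tool delta after turn: x -0.0011 y -0.0017 z 0.0098
```

View pics/g11.png

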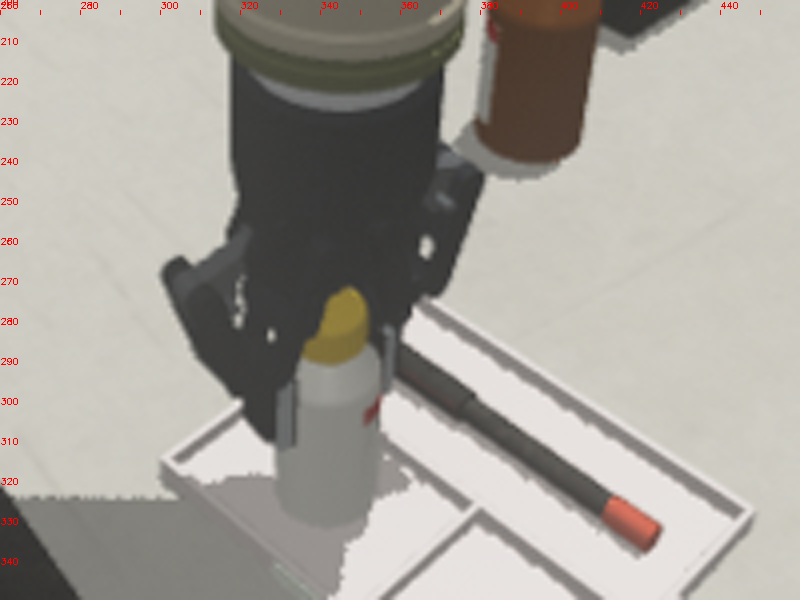

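Bottle foot at (341,329), inside the larger short bay and clear of the ribs. Lower the last centimetre, watching the force.

```bash
python3 -m pendant '[[[0,-0.001,0.003],0],[[0,0,0.003],0],[[0,0,0.002],0],[[0,0,0.001],0],[[0,0,0],0],[[0,0,0],0]]'
python3 -m pendant '[[[0,0,0.0005],0],[[0,0,0.0005],0],[[0,0,0],0]]'
```

```text
time_s: 16.65
tcp_pos: [0.4273, -0.2719, 0.0438]
tool_rot: [0.707, 0.707, 0.0, -0.0]
ft_force: [-0.1, 0.3, -1.2]
gripper_width: 0.0415
time_s: 16.9
tcp_pos: [0.4273, -0.2719, 0.0428]
tool_rot: [0.707, 0.707, 0.0, 0.0]
ft_force: [0.7, 0.9, -0.8]
gripper_width: 0.0418
```

```bash
python3 -m pendant '[[[0,0,0.0005],0],[[0,0,0.0005],0],[[0,0,0],0]]'; python3 -m pendant '[[[0,0,0.0005],0],[[0,0,0.0005],0],[[0,0,0],0]]'
```

```text
time_s: 17.15
tcp_pos: [0.4274, -0.2723, 0.0426]
tool_rot: [0.707, 0.707, 0.0, 0.0]
ft_force: [-3.9, 1.9, 13.9]
gripper_width: 0.0416
time_s: 17.4
tcp_pos: [0.4275, -0.2726, 0.0425]
tool_rot: [0.707, 0.707, 0.001, -0.0]
ft_force: [-8.9, 4.7, 28.3]
gripper_width: 0.0418
```

Contact with the tray floor. I ease off 1.2 mm and release.

```bash
python3 -m pendant '[[[0,0,-0.0007],0],[[0,0,-0.0007],0],[[0,0,0],0]]'; python3 -m pendant '[[[0,0,0],0],[[0,0,0],0],[[0,0,0],0],[[0,0,0],0],[[0,0,0],0]]' 0.07;  python3 -m pendant '[[[0,0,-0.008],0],[[0,0,-0.015],0],[[0,0,-0.025],0],[[0,0,-0.03],0],[[0,0,-0.03],0],[[0,0,-0.025],0],[[0,0,-0.01],0],[[0,0,0],0]]'
python3 d.py 0.683 0.0735 0.18 0; python3 -c "
from h import *
c=crop('side',260,200,200,150,4,'pics/g12.png')"
```

```text
time_s: 17.65
tcp_pos: [0.4274, -0.2722, 0.0426]
tool_rot: [0.707, 0.707, 0.0, 0.0]
ft_force: [-2.3, -0.1, 8.6]
gripper_width: 0.0414
time_s: 18.07
tcp_pos: [0.4272, -0.2719, 0.042]
tool_rot: [0.707, 0.707, -0.0, -0.0]
ft_force: [0.1, -0.6, 0.1]
gripper_width: 0.0703
time_s: 18.73
tcp_pos: [0.4284, -0.2726, 0.1876]
tool_rot: [0.707, 0.707, 0.001, 0.002]
ft_force: [-0.2, -0.2, -0.4]
gripper_width: 0.0703
t 18.73 tcp [ 0.4284 -0.2726  0.1876] phi 0.03 w 0.0703 F [-0.2 -0.2 -0.4] j7 [-0.41  0.12  0.96  1.87 -0.11  1.2   0.59]
tool delta [0.3459 0.2548 0.0086] turn 0.03
tool delta after turn: x 0.3461 y 0.2546 z 0.0076
```

View pics/g12.png

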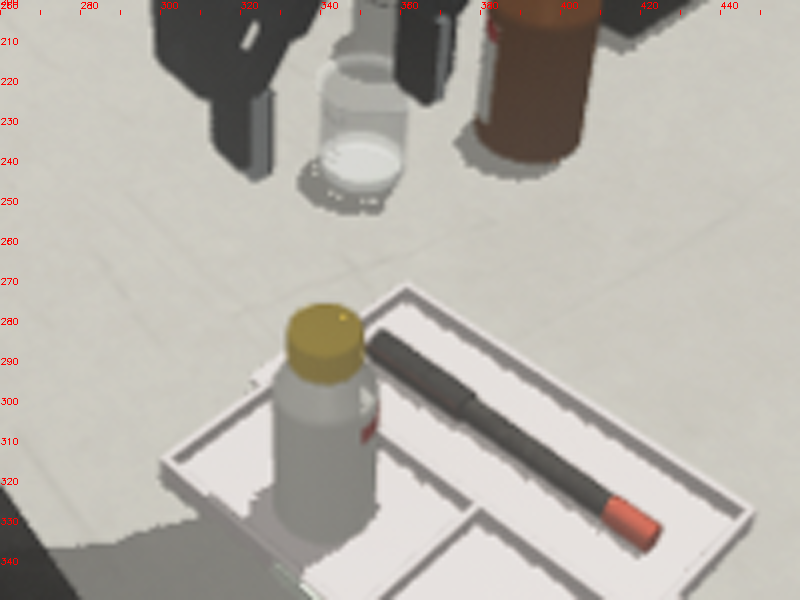

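Bottle B stands upright in the larger short bay (foot ≈(341,332)). Now the dropper.

```bash
python3 -m pendant '[[[0.008,0.004,0],0],[[0.016,0.008,0],0],[[0.022,0.012,0],0],[[0.022,0.012,0],0],[[0.022,0.012,0],0],[[0.022,0.012,0],0],[[0.022,0.012,0],0],[[0.022,0.012,0],0],[[0.022,0.015,0],0],[[0.022,0.017,0],0],[[0.022,0.017,0],0],[[0.022,0.017,0],0],[[0.022,0.02,0],0],[[0.022,0.02,0],0],[[0.022,0.02,0],0],[[0.016,0.018,0],0],[[0.01,0.01,0],0],[[0.006,0.005,0],0],[[0,0,0],0]]' 0.056
python3 d.py 0.683 0.0735 0.09 0
```

```text
time_s: 20.37
tcp_pos: [0.6698, 0.0721, 0.1828]
tool_rot: [0.706, 0.708, -0.001, -0.001]
ft_force: [0.0, -0.1, 0.1]
gripper_width: 0.0557
t 20.37 tcp [0.6698 0.0721 0.1828] phi 0.13 w 0.0557 F [ 0.  -0.1  0.1] j7 [-0.66  0.54  0.7   1.41 -0.35  1.32  0.06]
tool delta [0.0015 0.0135 0.0928] turn 0.13
tool delta after turn: x 0.0014 y 0.0132 z 0.0928
```

```bash
python3 -m pendant '[[[0.001,0.006,0.005],0],[[0,0.007,0.015],0],[[0,0,0.02],0],[[0,0,0.02],0],[[0,0,0.015],0],[[0,0,0.01],0],[[0,0,0.005],0],[[0,0,0],0]]'
python3 d.py 0.683 0.0735 0.020 0;python3 -c "
from h import *
c=crop('side',280,90,150,110,5,'pics/g13.png')"
```

```text
time_s: 21.03
tcp_pos: [0.6824, 0.0705, 0.0943]
tool_rot: [0.707, 0.707, -0.001, -0.0]
ft_force: [0.9, 0.4, -0.7]
gripper_width: 0.0561
t 21.03 tcp [0.6824 0.0705 0.0943] phi -0.03 w 0.0561 F [ 0.9  0.4 -0.7] j7 [-0.62  0.64  0.66  1.46 -0.41  1.18  0.1 ]
tool delta [0.003  0.0007 0.0743] turn -0.03
tool delta after turn: x 0.003 y 0.0006 z 0.0743
```

View pics/g13.png

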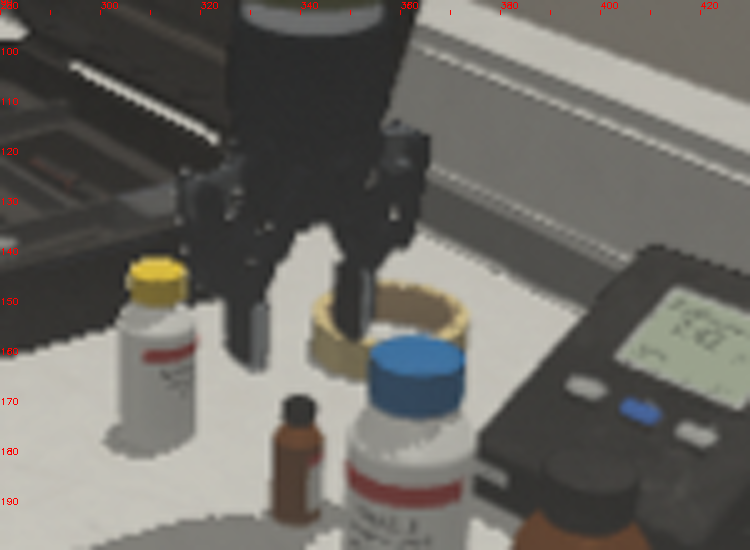

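The dropper (cap at (340,171)) lies below the middle of the fingers. Descend.

```bash
python3 -m pendant '[[[0.003,0,0.006],0],[[0,0,0.012],0],[[0,0,0.014],0],[[0,0,0.014],0],[[0,0,0.012],0],[[0,0,0.008],0],[[0,0,0.005],0],[[0,0,0.002],0],[[0,0,0],0]]'
python3 d.py 0.683 0.0735 0.020 0;python3 -c "
from h import *
c=crop('side',280,90,150,110,5,'pics/g14.png')"
```

```text
time_s: 21.83
tcp_pos: [0.683, 0.0741, 0.0218]
tool_rot: [0.707, 0.707, -0.0, -0.0]
ft_force: [-0.5, -0.5, -0.1]
gripper_width: 0.056
t 21.83 tcp [0.683  0.0741 0.0218] phi 0.02 w 0.056 F [-0.5 -0.5 -0.1] j7 [-0.6   0.72  0.62  1.51 -0.45  1.06  0.13]
tool delta [-0.0006 -0.      0.0018] turn 0.02
tool delta after turn: x -0.0006 y -0.0 z 0.0018
```

View pics/g14.png

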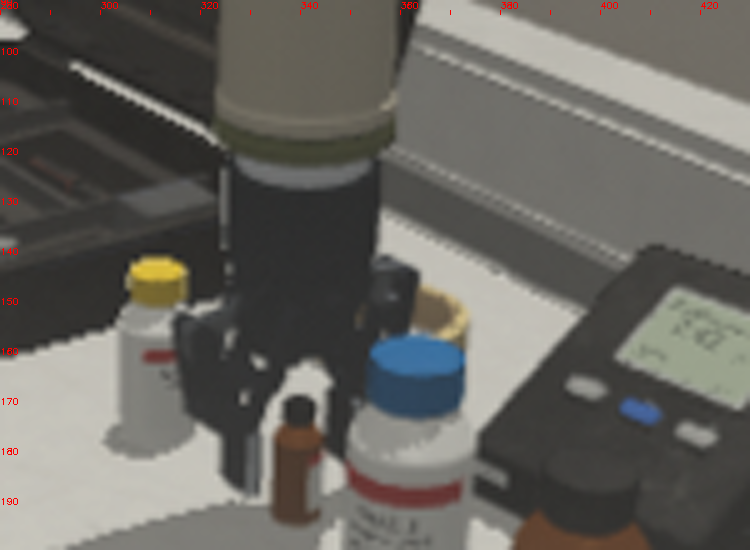

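```bash
python3 -m pendant '[[[0,0,0],0],[[0,0,0],0],[[0,0,0],0],[[0,0,0],0],[[0,0,0],0],[[0,0,0],0],[[0,0,0],0]]' 0.01 30
python3 -m pendant '[[[0,0,-0.004],0],[[0,0,-0.008],0],[[0,0,-0.014],0],[[0,0,-0.018],0],[[0,0,-0.02],0],[[0,0,-0.02],0],[[0,0,-0.02],0],[[0,0,-0.018],0],[[0,0,-0.01],0],[[0,0,-0.005],0],[[0,0,0],0]]' 
python3 d.py 0.4424 -0.3659 0.16 0; python3 -c "
from h import *
c=crop('side',280,30,150,110,5,'pics/g15.png')"
```

```text
time_s: 22.47
tcp_pos: [0.6836, 0.0742, 0.0229]
tool_rot: [0.707, 0.707, 0.001, 0.0]
ft_force: [0.3, -1.0, 5.7]
gripper_width: 0.0261
time_s: 23.38
tcp_pos: [0.6835, 0.0742, 0.1605]
tool_rot: [0.707, 0.707, 0.001, 0.0]
ft_force: [0.8, 0.7, -0.7]
gripper_width: 0.0261
t 23.38 tcp [0.6835 0.0742 0.1605] phi 0.03 w 0.0261 F [ 0.8  0.7 -0.7] j7 [-0.64  0.59  0.69  1.4  -0.38  1.29  0.07]
tool delta [-4.400e-01 -2.413e-01 -1.000e-04] turn 0.03
tool delta after turn: x -0.4401 y -0.2411 z 0.0005
```

View pics/g15.png

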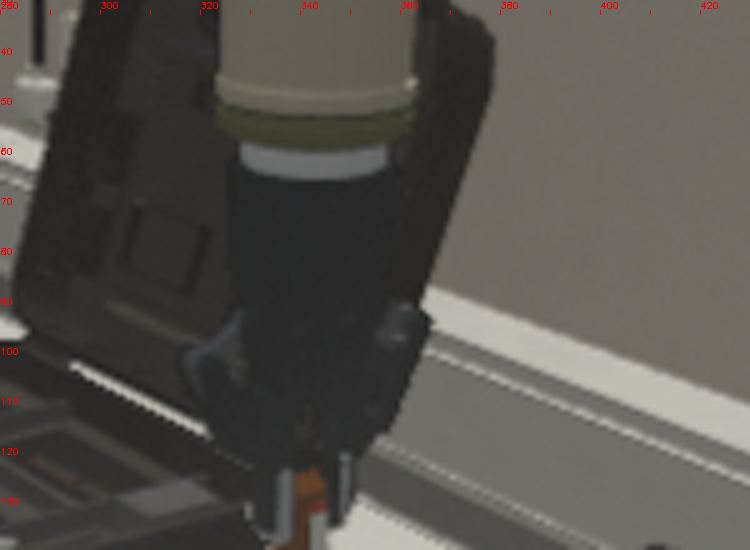

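```bash
python3 -m pendant '[[[0,-0.01,0],0],[[0,-0.018,0],0],[[-0.005,-0.024,0],0],[[-0.01,-0.024,0],0],[[-0.015,-0.024,0],0],[[-0.024,-0.024,0],0],[[-0.026,-0.02,0],0],[[-0.026,-0.016,0],0],[[-0.028,-0.01,0],0],[[-0.028,-0.006,0],0],[[-0.028,-0.006,0],0],[[-0.028,-0.006,0],0],[[-0.028,-0.006,0],0],[[-0.028,-0.006,0],0],[[-0.028,-0.006,0],0],[[-0.028,-0.006,0],0],[[-0.028,-0.006,0],0],[[-0.028,-0.006,0],0],[[-0.02,-0.004,0],0],[[0,0,0],0]]' 
python3 d.py 0.4424 -0.3659 0.16 0
```

```text
time_s: 25.1
tcp_pos: [0.4524, -0.3362, 0.1583]
tool_rot: [0.709, 0.705, -0.001, -0.0]
ft_force: [-0.7, -0.5, -1.2]
gripper_width: 0.026
t 25.1 tcp [ 0.4524 -0.3362  0.1583] phi -0.3 w 0.026 F [-0.7 -0.5 -1.2] j7 [-0.21  0.35  0.93  1.76 -0.3   1.18  0.8 ]
tool delta [-0.0298 -0.0098 -0.0016] turn -0.3
tool delta after turn: x -0.0297 y -0.01 z -0.0017
```

```bash
python3 -m pendant '[[[-0.01,-0.004,0],0],[[-0.015,-0.006,0],0],[[-0.005,0,0.008],0],[[0,0,0.016],0],[[0,0,0.02],0],[[0,0,0.02],0],[[0,0,0.015],0],[[0,0,0.008],0],[[0,0,0],0],[[0,0,0],0]]' 
python3 d.py 0.4424 -0.3659 0.026 0; python3 -c "
from h import *
c=crop('side',300,230,180,150,4,'pics/g16.png')"
```

```text
time_s: 25.93
tcp_pos: [0.4453, -0.3616, 0.072]
tool_rot: [0.707, 0.707, -0.0, -0.0]
ft_force: [-0.3, -0.4, -0.1]
gripper_width: 0.0259
t 25.93 tcp [ 0.4453 -0.3616  0.072 ] phi 0.05 w 0.0259 F [-0.3 -0.4 -0.1] j7 [-0.08  0.48  0.86  1.81 -0.42  1.04  0.94]
tool delta [-0.0043 -0.0028  0.046 ] turn 0.05
tool delta after turn: x -0.0043 y -0.0029 z 0.046
```

View pics/g16.png

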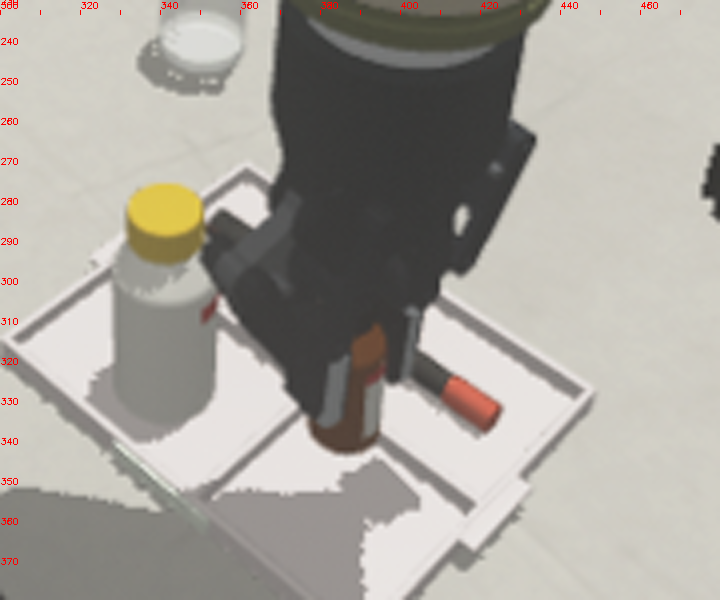

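The dropper (foot about (387,341) at this height) is upright above the smaller short bay. Lower.

```bash
python3 -m pendant '[[[-0.004,-0.003,0.004],0],[[0,0,0.01],0],[[0,0,0.012],0],[[0,0,0.01],0],[[0,0,0.005],0],[[0,0,0.002],0],[[0,0,0],0],[[0,0,0],0]]' 
python3 -m pendant '[[[0,0,0.0005],0],[[0,0,0.0005],0],[[0,0,0],0]]' 
python3 d.py 0.4424 -0.3659 0.026 0; python3 -c "
from h import *
c=crop('side',300,230,180,150,4,'pics/g17.png')"
```

```text
time_s: 26.65
tcp_pos: [0.4423, -0.3661, 0.0292]
tool_rot: [0.707, 0.707, -0.0, 0.0]
ft_force: [0.2, 0.1, -0.4]
gripper_width: 0.0262
time_s: 26.9
tcp_pos: [0.4425, -0.366, 0.0284]
tool_rot: [0.707, 0.707, 0.0, 0.0]
ft_force: [-0.5, -0.7, -0.3]
gripper_width: 0.0256
t 26.9 tcp [ 0.4425 -0.366   0.0284] phi 0.03 w 0.0256 F [-0.5 -0.7 -0.3] j7 [-0.04  0.55  0.81  1.84 -0.48  0.97  0.99]
tool delta [ 0.0001 -0.0001  0.0024] turn 0.03
tool delta after turn: x 0.0001 y -0.0001 z 0.0024
```

View pics/g17.png

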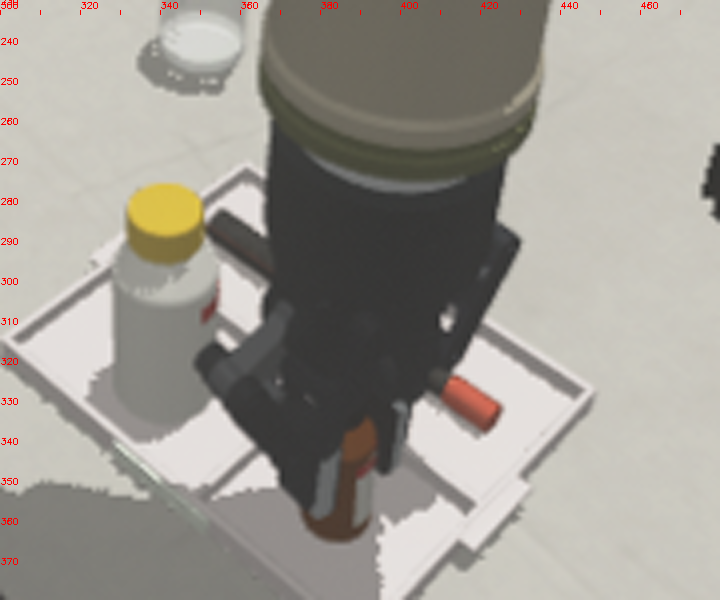

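```bash
python3 -m pendant '[[[0,0,0.001],0],[[0,0,0.0007],0],[[0,0,0],0]]'; python3 -m pendant '[[[0,0,0.0005],0],[[0,0,0.0005],0],[[0,0,0],0]]'
```

```text
time_s: 27.2
tcp_pos: [0.4423, -0.3658, 0.0263]
tool_rot: [0.707, 0.707, 0.0, -0.0]
ft_force: [-0.1, 0.3, -0.6]
gripper_width: 0.0266
time_s: 27.45
tcp_pos: [0.4424, -0.3662, 0.0258]
tool_rot: [0.707, 0.707, 0.0, 0.0]
ft_force: [-2.6, 0.5, 4.1]
gripper_width: 0.0258
```

Floor contact (4 N). Release and withdraw.

```bash
python3 -m pendant '[[[0,0,0],0],[[0,0,0],0],[[0,0,0],0],[[0,0,0],0],[[0,0,0],0]]' 0.05;  python3 -m pendant '[[[0,0,-0.006],0],[[0,0,-0.012],0],[[0,0,-0.02],0],[[0,0,-0.025],0],[[0,0,-0.025],0],[[0,0,-0.025],0],[[0,0,-0.02],0],[[0,0,-0.01],0],[[0,0,0],0]]'
python3 d.py 0.580 -0.108 0.16 0; python3 -c "
from h import *
c=crop('side',300,230,180,150,4,'pics/g18.png')"
```

```text
time_s: 27.87
tcp_pos: [0.4423, -0.3659, 0.0254]
tool_rot: [0.707, 0.707, 0.0, -0.0]
ft_force: [-0.8, 0.3, 0.7]
gripper_width: 0.0502
time_s: 28.62
tcp_pos: [0.4431, -0.3668, 0.1711]
tool_rot: [0.707, 0.707, 0.001, 0.002]
ft_force: [1.8, -0.0, -0.2]
gripper_width: 0.0502
t 28.62 tcp [ 0.4431 -0.3668  0.1711] phi 0.02 w 0.0502 F [ 1.8 -0.  -0.2] j7 [-0.15  0.36  0.94  1.72 -0.31  1.21  0.87]
tool delta [0.2587 0.1369 0.0113] turn 0.02
tool delta after turn: x 0.2588 y 0.1369 z 0.0111
```

View pics/g18.png

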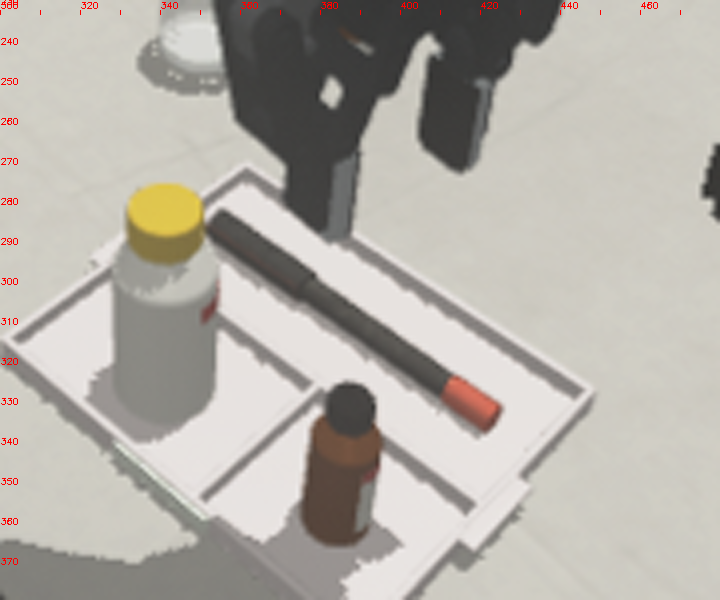

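The three-bay tray is complete: bottle, dropper and probe stand/lie in their bays. Now the beaker.

```bash
python3 -m pendant '[[[0.01,0.005,0],0],[[0.018,0.01,0],0],[[0.024,0.013,0],0],[[0.024,0.013,0],0],[[0.024,0.013,0],0],[[0.024,0.013,0],0],[[0.024,0.013,0],0],[[0.024,0.013,0],0],[[0.024,0.013,0],0],[[0.024,0.013,0],0],[[0.018,0.01,0],0],[[0.012,0.006,0],0],[[0.006,0.003,0],0],[[0,0,0],0]]' 0.076
python3 d.py 0.580 -0.108 0.09 0
```

```text
time_s: 29.83
tcp_pos: [0.5802, -0.1084, 0.1675]
tool_rot: [0.706, 0.708, -0.001, -0.001]
ft_force: [-0.4, -0.3, 0.5]
gripper_width: 0.0759
t 29.83 tcp [ 0.5802 -0.1084  0.1675] phi 0.14 w 0.0759 F [-0.4 -0.3  0.5] j7 [-0.57  0.39  0.85  1.68 -0.31  1.22  0.36]
tool delta [ 0.0004 -0.0001  0.0775] turn 0.14
tool delta after turn: x 0.0004 y -0.0002 z 0.0775
```

```bash
python3 -m pendant '[[[0,0,0.008],0],[[0,0,0.016],0],[[0,0,0.02],0],[[0,0,0.018],0],[[0,0,0.01],0],[[0,0,0.004],0],[[0,0,0],0],[[0,0,0],0]]'
python3 d.py 0.580 -0.108 0.016 0;python3 -c "
from h import *
c=crop('side',280,140,150,120,5,'pics/g19.png')"
```

```text
time_s: 30.5
tcp_pos: [0.5803, -0.1106, 0.0931]
tool_rot: [0.707, 0.707, 0.0, 0.0]
ft_force: [0.2, 0.2, 0.1]
gripper_width: 0.0761
t 30.5 tcp [ 0.5803 -0.1106  0.0931] phi -0.03 w 0.0761 F [0.2 0.2 0.1] j7 [-0.52  0.47  0.8   1.75 -0.38  1.08  0.41]
tool delta [ 0.0026 -0.0004  0.0771] turn -0.03
tool delta after turn: x 0.0026 y -0.0003 z 0.0771
```

View pics/g19.png

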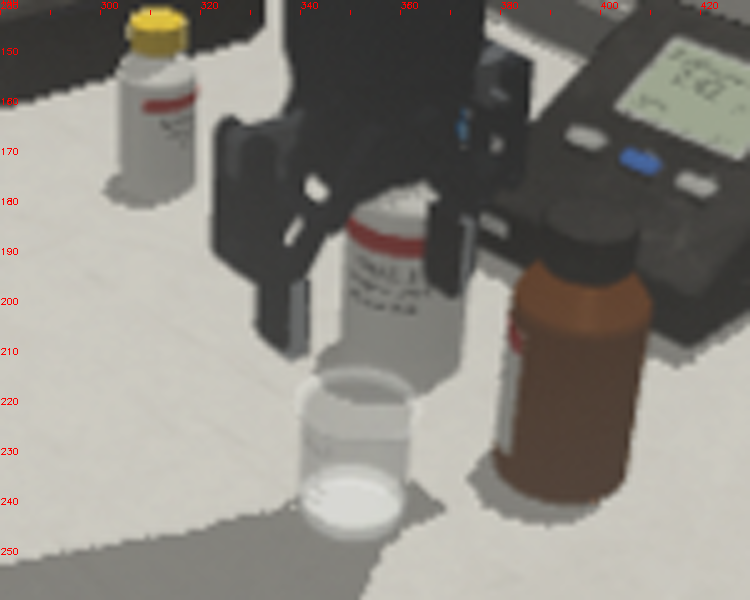

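```bash
python3 -c "
from h import *
s=read_camera('side')
print(proj(s,[[.5803,-.1106,.1],[.58,-.108,.06],[.58,-.108,.003],[.554,-.108,.06],[.606,-.108,.06],[.58,-.082,.06],[.58,-.134,.06]]).round(1))"
```

```text
[[353.5 205.3]
 [351.6 220.9]
 [350.4 242.4]
 [341.7 225. ]
 [361.3 216.9]
 [344.1 215. ]
 [359.5 227. ]]
```

The predicted rim centre (351.6,220.9) and base (350.4,242.4) match the picture; fingers straddle the beaker. Descend.

```bash
python3 -m pendant '[[[0.0025,0,0.006],0],[[0,0,0.01],0],[[0,0,0.012],0],[[0,0,0.012],0],[[0,0,0.012],0],[[0,0,0.012],0],[[0,0,0.008],0],[[0,0,0.004],0],[[0,0,0],0],[[0,0,0],0]]'
python3 d.py 0.580 -0.108 0.016 0;python3 -c "
from h import *
c=crop('side',280,140,150,120,5,'pics/g20.png')"
```

```text
time_s: 31.43
tcp_pos: [0.5803, -0.1075, 0.0165]
tool_rot: [0.707, 0.707, -0.0, 0.0]
ft_force: [-0.0, -0.2, 0.6]
gripper_width: 0.0763
t 31.43 tcp [ 0.5803 -0.1075  0.0165] phi 0.02 w 0.0763 F [-0.  -0.2  0.6] j7 [-0.47  0.57  0.74  1.8  -0.46  0.95  0.46]
tool delta [-0.0005 -0.0003  0.0005] turn 0.02
tool delta after turn: x -0.0005 y -0.0003 z 0.0005
```

View pics/g20.png

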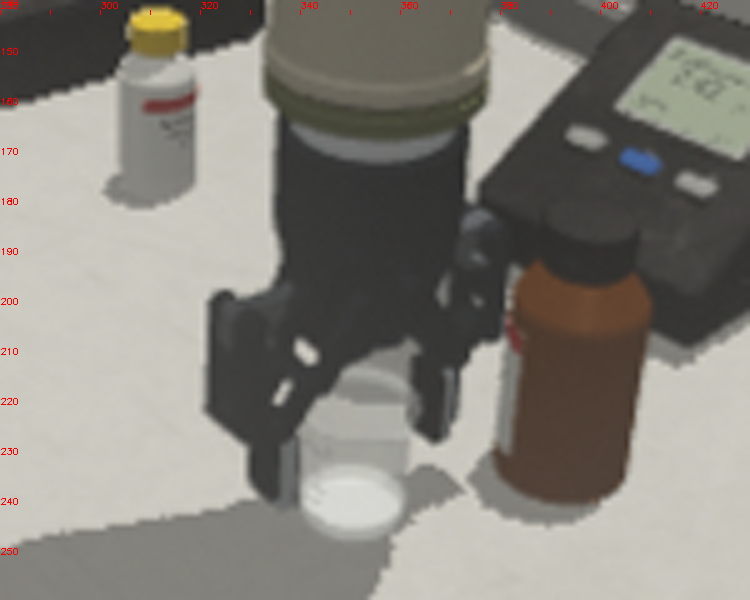

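```bash
python3 -m pendant '[[[0,0,0.002],0],[[0,0,0.002],0],[[0,0,0],0]]'
python3 -m pendant '[[[0,0,0],0],[[0,0,0],0],[[0,0,0],0],[[0,0,0],0],[[0,0,0],0],[[0,0,0],0],[[0,0,0],0],[[0,0,0],0]]' 0.03 25
python3 -m pendant '[[[0,0,-0.004],0],[[0,0,-0.008],0],[[0,0,-0.012],0],[[0,0,-0.015],0],[[0,0,-0.015],0],[[0,0,-0.015],0],[[0,0,-0.015],0],[[0,0,-0.015],0],[[0,0,-0.008],0],[[0,0,-0.004],0],[[0,0,0],0]]' 
python3 d.py 0.4754 0.3209 0.12 0; python3 -c "
from h import *
c=crop('side',280,80,150,120,5,'pics/g21.png')"
```

```text
time_s: 31.73
tcp_pos: [0.5802, -0.1072, 0.0124]
tool_rot: [0.707, 0.707, 0.0, -0.0]
ft_force: [0.0, 0.2, 0.0]
gripper_width: 0.0761
time_s: 32.4
tcp_pos: [0.5804, -0.1074, 0.0128]
tool_rot: [0.707, 0.707, 0.0, 0.0]
ft_force: [-0.5, 1.1, 5.6]
gripper_width: 0.0466
time_s: 33.32
tcp_pos: [0.5806, -0.1074, 0.1245]
tool_rot: [0.707, 0.707, 0.001, 0.0]
ft_force: [0.1, -0.5, -0.7]
gripper_width: 0.0463
t 33.32 tcp [ 0.5806 -0.1074  0.1245] phi 0.03 w 0.0463 F [ 0.1 -0.5 -0.7] j7 [-0.55  0.43  0.83  1.72 -0.35  1.14  0.38]
tool delta [ 0.4283 -0.105   0.0044] turn 0.03
tool delta after turn: x 0.4283 y -0.1052 z 0.0045
```

View pics/g21.png

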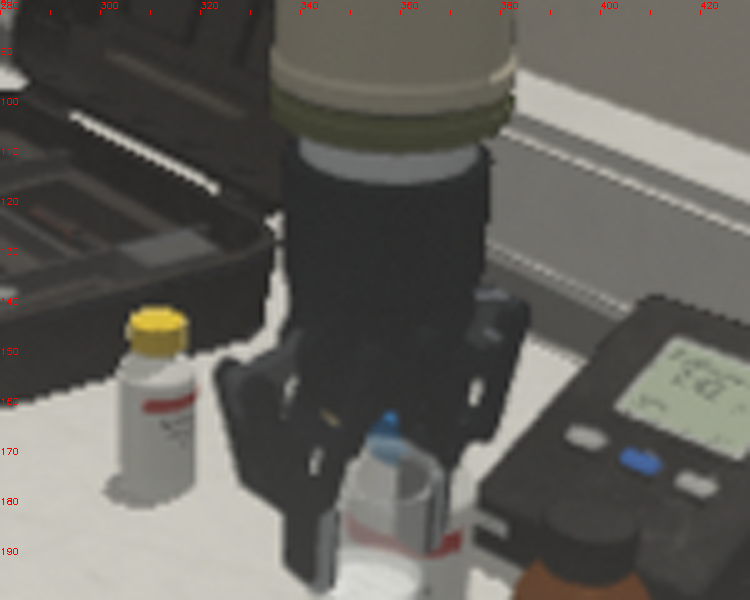

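```bash
python3 -c "
from h import *
t=read_camera('top');print(back(t,[[197,207],[222,195],[90,200]],.05).round(3))"
python3 -m pendant '[[[0.004,-0.006,0],0],[[0.01,-0.01,0],0],[[0.016,-0.014,0],0],[[0.022,-0.014,0],0],[[0.024,-0.012,0],0],[[0.024,-0.01,0],0],[[0.024,-0.006,0],0],[[0.024,-0.006,0],0],[[0.024,-0.004,0],0],[[0.024,-0.004,0],0],[[0.024,-0.004,0],0],[[0.024,-0.004,0],0],[[0.024,-0.004,0],0],[[0.024,-0.004,0],0],[[0.024,-0.003,0],0],[[0.024,0,0],0],[[0.024,0,0],0],[[0.016,0,0],0],[[0.012,0,0],0],[[0.006,0,0],0]]' 
python3 d.py 0.4754 0.3209 0.12 0; python3 -c "
from h import *
c=crop('side',160,80,160,130,5,'pics/g22.png')"
```

```text
[[0.556 0.377 0.05 ]
 [0.594 0.306 0.05 ]
 [0.569 0.698 0.05 ]]
time_s: 35.08
tcp_pos: [0.4744, 0.2918, 0.123]
tool_rot: [0.706, 0.708, -0.0, 0.0]
ft_force: [1.1, -1.1, -0.8]
gripper_width: 0.0466
t 35.08 tcp [0.4744 0.2918 0.123 ] phi 0.11 w 0.0466 F [ 1.1 -1.1 -0.8] j7 [-1.2   0.31  0.68  1.81 -0.22  1.1  -0.45]
tool delta [0.0291 0.001  0.003 ] turn 0.11
tool delta after turn: x 0.0291 y 0.001 z 0.003
```

View pics/g22.png

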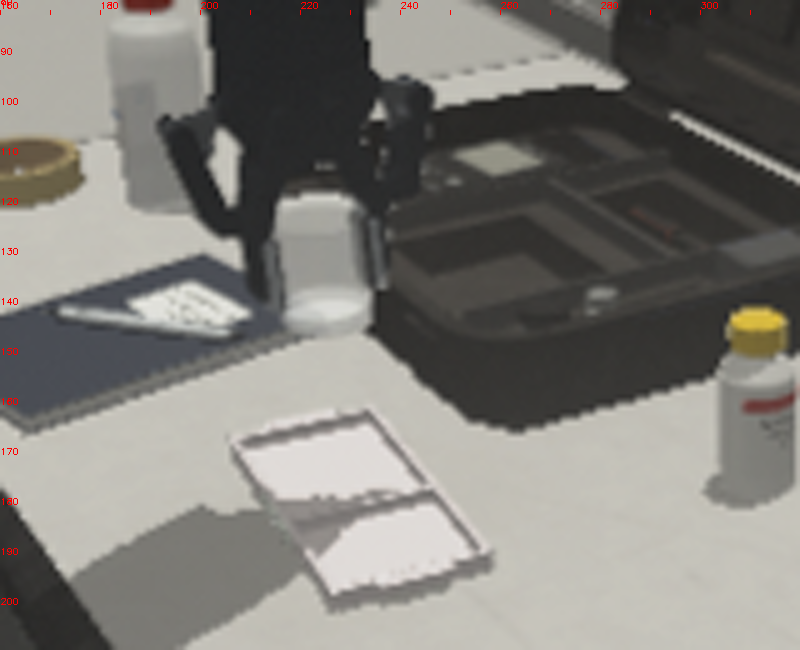

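```bash
python3 -m pendant '[[[0.01,0,0],0],[[0.014,0.001,0],0],[[0.005,0,0.006],0],[[0,0,0.012],0],[[0,0,0.015],0],[[0,0,0.015],0],[[0,0,0.015],0],[[0,0,0.012],0],[[0,0,0.008],0],[[0,0,0.004],0],[[0,0,0],0],[[0,0,0],0]]' 
python3 d.py 0.4754 0.3209 0.0158 0; python3 -c "
from h import *
c=crop('side',160,80,160,130,5,'pics/g23.png')"
```

```text
time_s: 36.13
tcp_pos: [0.4762, 0.3196, 0.0368]
tool_rot: [0.707, 0.707, 0.0, 0.0]
ft_force: [-0.1, 0.0, -0.5]
gripper_width: 0.0464
t 36.13 tcp [0.4762 0.3196 0.0368] phi 0.02 w 0.0464 F [-0.1  0.  -0.5] j7 [-1.17  0.47  0.61  1.83 -0.32  0.95 -0.42]
tool delta [ 0.0013 -0.0008  0.021 ] turn 0.02
tool delta after turn: x 0.0013 y -0.0008 z 0.021
```

View pics/g23.png

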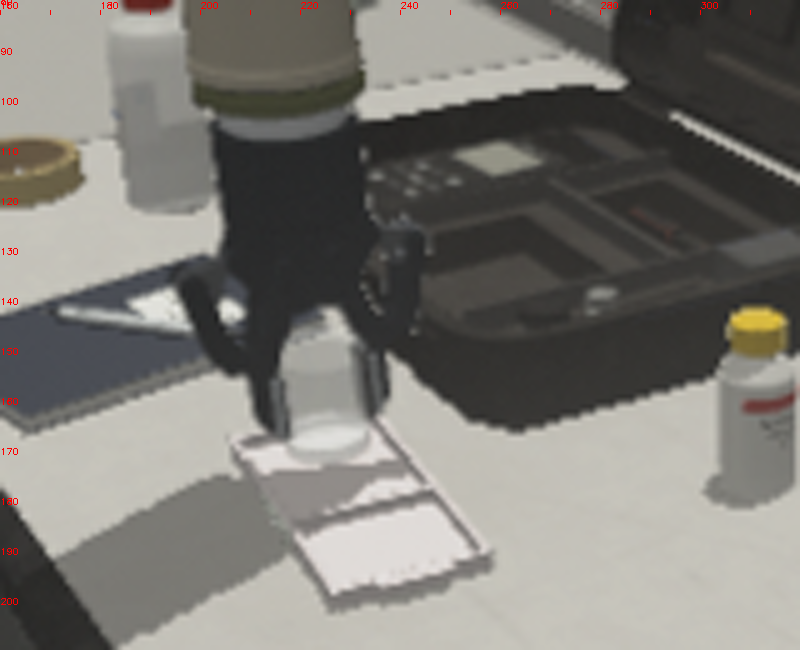

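Beaker upright over the larger bay, base at (224,167). Lower.

```bash
python3 -m pendant '[[[0.001,0,0.004],0],[[0,0,0.006],0],[[0,0,0.005],0],[[0,0,0.003],0],[[0,0,0.001],0],[[0,0,0],0],[[0,0,0],0]]' 
python3 -m pendant '[[[0,0,0.0005],0],[[0,0,0.0005],0],[[0,0,0],0]]'
```

```text
time_s: 36.77
tcp_pos: [0.476, 0.3206, 0.0175]
tool_rot: [0.707, 0.707, 0.0, 0.0]
ft_force: [-0.3, -0.4, -1.2]
gripper_width: 0.0467
time_s: 37.02
tcp_pos: [0.476, 0.3207, 0.0166]
tool_rot: [0.707, 0.707, 0.0, -0.0]
ft_force: [-0.1, 0.7, -0.0]
gripper_width: 0.0465
```

```bash
python3 -m pendant '[[[0,0,0.0005],0],[[0,0,0.0005],0],[[0,0,0],0]]'; python3 -m pendant '[[[0,0,0.0005],0],[[0,0,0],0],[[0,0,0],0]]'
```

```text
time_s: 37.27
tcp_pos: [0.4761, 0.3207, 0.0158]
tool_rot: [0.707, 0.707, 0.0, -0.0]
ft_force: [-1.8, -0.6, 4.5]
gripper_width: 0.0465
time_s: 37.52
tcp_pos: [0.4761, 0.3208, 0.0157]
tool_rot: [0.707, 0.707, 0.0, -0.0]
ft_force: [-3.8, -2.4, 9.3]
gripper_width: 0.0463
```

```bash
python3 -m pendant '[[[0,0,0],0],[[0,0,0],0],[[0,0,0],0],[[0,0,0],0],[[0,0,0],0],[[0,0,0],0]]' 0.076;  python3 -m pendant '[[[0,0,-0.006],0],[[0,0,-0.012],0],[[0,0,-0.02],0],[[0,0,-0.025],0],[[0,0,-0.025],0],[[0,0,-0.025],0],[[0,0,-0.025],0],[[0,0,-0.02],0],[[0,0,-0.01],0],[[0,0,0],0]]'
python3 d.py 0.677 0.191 0.175 0; python3 -c "
from h import *
c=crop('side',160,80,160,130,5,'pics/g24.png')"
```

```text
time_s: 38.02
tcp_pos: [0.4759, 0.3206, 0.0149]
tool_rot: [0.707, 0.707, -0.0, -0.0]
ft_force: [1.0, 0.2, -0.5]
gripper_width: 0.0762
time_s: 38.85
tcp_pos: [0.477, 0.3212, 0.1859]
tool_rot: [0.707, 0.707, 0.002, -0.0]
ft_force: [0.5, 0.1, -0.1]
gripper_width: 0.0758
t 38.85 tcp [0.477  0.3212 0.1859] phi 0.01 w 0.0758 F [ 0.5  0.1 -0.1] j7 [-1.24  0.29  0.69  1.69 -0.19  1.23 -0.51]
tool delta [-0.1302  0.1999  0.011 ] turn 0.01
tool delta after turn: x -0.1302 y 0.2 z 0.0109
```

View pics/g24.png

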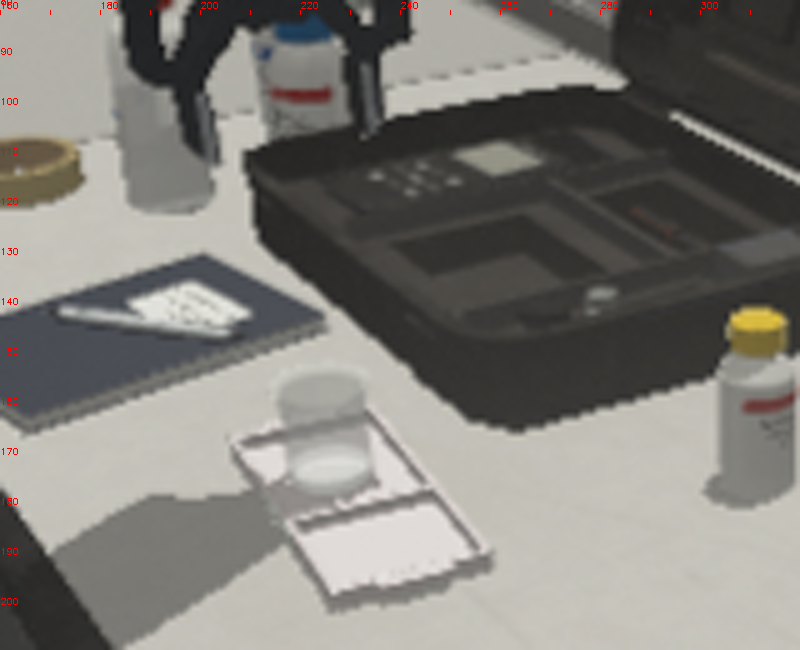

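The beaker stands upright in the larger bay (base ≈(225,174)). Now bottle A.

```bash
python3 -m pendant '[[[-0.008,0.004,0],0],[[-0.014,0.01,0],0],[[-0.016,0.016,0],0],[[-0.016,0.022,0],0],[[-0.016,0.024,0],0],[[-0.016,0.024,0],0],[[-0.014,0.024,0],0],[[-0.012,0.024,0],0],[[-0.01,0.022,0],0],[[-0.006,0.016,0],0],[[-0.002,0.01,0],0],[[0,0.004,0],0],[[0,0,0],0],[[0,0,0],0]]' 0.07
python3 d.py 0.677 0.191 0.12 0
```

```text
time_s: 40.07
tcp_pos: [0.6754, 0.1906, 0.1819]
tool_rot: [0.707, 0.707, -0.001, -0.0]
ft_force: [-0.7, 0.3, 0.5]
gripper_width: 0.0702
t 40.07 tcp [0.6754 0.1906 0.1819] phi 0.02 w 0.0702 F [-0.7  0.3  0.5] j7 [-0.79  0.61  0.7   1.32 -0.39  1.35 -0.1 ]
tool delta [0.0005 0.0017 0.0619] turn 0.02
tool delta after turn: x 0.0004 y 0.0016 z 0.0619
```

```bash
python3 -m pendant '[[[0,0.0015,0.006],0],[[0,0,0.012],0],[[0,0,0.016],0],[[0,0,0.015],0],[[0,0,0.008],0],[[0,0,0.004],0],[[0,0,0],0]]'
python3 d.py 0.677 0.191 0.036 0; python3 -c "
from h import *
c=crop('side',250,60,160,130,5,'pics/g25.png')"
```

```text
time_s: 40.65
tcp_pos: [0.6768, 0.1909, 0.1208]
tool_rot: [0.707, 0.707, -0.001, -0.0]
ft_force: [0.0, 0.6, -0.1]
gripper_width: 0.0702
t 40.65 tcp [0.6768 0.1909 0.1208] phi 0.05 w 0.0702 F [ 0.   0.6 -0.1] j7 [-0.78  0.66  0.67  1.38 -0.41  1.24 -0.08]
tool delta [0.0002 0.0003 0.0848] turn 0.05
tool delta after turn: x 0.0001 y 0.0002 z 0.0848
```

View pics/g25.png

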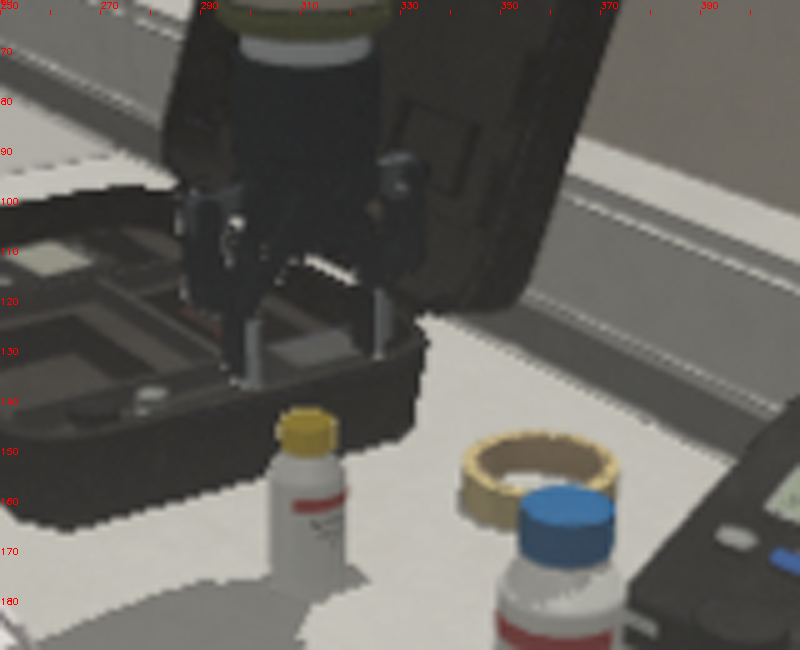

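The fingers straddle the cap at (311,145). Descend and grip.

```bash
python3 -m pendant '[[[0,0,0.006],0],[[0,0,0.012],0],[[0,0,0.014],0],[[0,0,0.014],0],[[0,0,0.014],0],[[0,0,0.012],0],[[0,0,0.008],0],[[0,0,0.003],0],[[0,0,0],0],[[0,0,0],0]]'
python3 -m pendant '[[[0,0,0],0],[[0,0,0],0],[[0,0,0],0],[[0,0,0],0],[[0,0,0],0],[[0,0,0],0],[[0,0,0],0],[[0,0,0],0]]' 0.02 40
python3 -m pendant '[[[0,0,-0.004],0],[[0,0,-0.008],0],[[0,0,-0.012],0],[[0,0,-0.015],0],[[0,0,-0.015],0],[[0,0,-0.015],0],[[0,0,-0.015],0],[[0,0,-0.012],0],[[0,0,-0.004],0],[[0,0,0],0]]' 
python3 d.py 0.4674 0.2272 0.13 0; python3 -c "
from h import *
c=crop('side',250,40,160,130,5,'pics/g26.png')"
```

```text
time_s: 41.53
tcp_pos: [0.6778, 0.1907, 0.0394]
tool_rot: [0.707, 0.707, 0.0, 0.0]
ft_force: [1.0, 0.9, 0.2]
gripper_width: 0.07
time_s: 42.2
tcp_pos: [0.6777, 0.1909, 0.04]
tool_rot: [0.707, 0.707, 0.0, -0.0]
ft_force: [-2.4, -0.6, 6.1]
gripper_width: 0.0414
time_s: 43.03
tcp_pos: [0.6781, 0.1908, 0.1406]
tool_rot: [0.707, 0.707, 0.001, 0.0]
ft_force: [-1.1, -1.2, -0.8]
gripper_width: 0.0415
t 43.03 tcp [0.6781 0.1908 0.1406] phi 0.03 w 0.0415 F [-1.1 -1.2 -0.8] j7 [-0.78  0.64  0.68  1.36 -0.41  1.27 -0.08]
tool delta [ 0.0365 -0.2107  0.0103] turn 0.03
tool delta after turn: x 0.0364 y -0.2107 z 0.0106
```

View pics/g26.png

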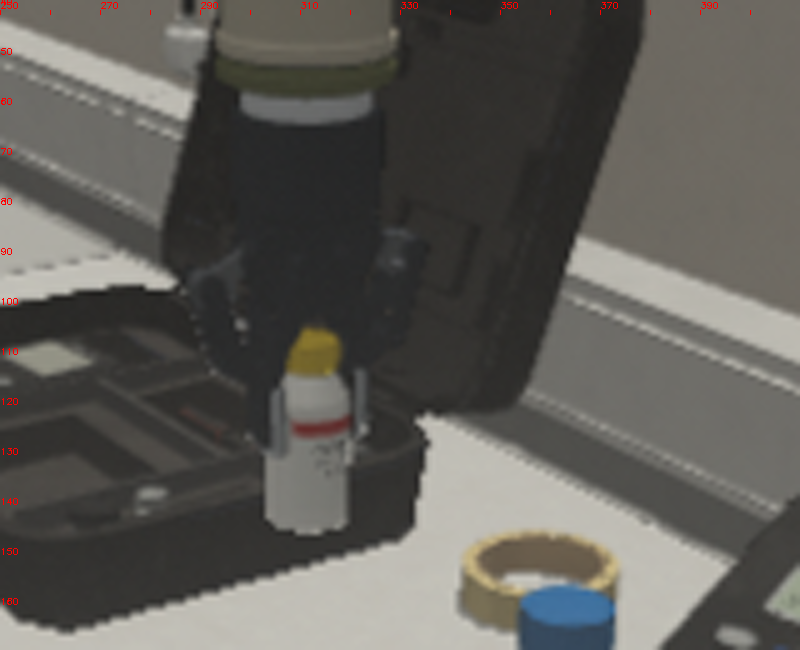

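```bash
python3 -m pendant '[[[0,-0.006,0],0],[[0,-0.012,0],0],[[0,-0.018,0],0],[[0.002,-0.02,0],0],[[0.003,-0.02,0],0],[[0.005,-0.02,0],0],[[0.006,-0.02,0],0],[[0.006,-0.02,0],0],[[0.005,-0.02,0],0],[[0.004,-0.02,0],0],[[0.003,-0.016,0],0],[[0.002,-0.01,0],0],[[0,-0.006,0],0],[[0,-0.003,0],0],[[0,0,0],0]]' 
python3 d.py 0.4674 0.2272 0.043 0
```

```text
time_s: 44.33
tcp_pos: [0.4664, 0.2264, 0.1389]
tool_rot: [0.707, 0.707, -0.0, -0.0]
ft_force: [-0.2, 0.2, -0.9]
gripper_width: 0.0415
t 44.33 tcp [0.4664 0.2264 0.1389] phi 0.03 w 0.0415 F [-0.2  0.2 -0.9] j7 [-1.2   0.2   0.74  1.89 -0.15  1.11 -0.4 ]
tool delta [0.0008 0.0011 0.0959] turn 0.03
tool delta after turn: x 0.0008 y 0.001 z 0.0959
```

```bash
python3 -m pendant '[[[0.001,0.001,0.006],0],[[0,0,0.012],0],[[0,0,0.014],0],[[0,0,0.014],0],[[0,0,0.014],0],[[0,0,0.012],0],[[0,0,0.006],0],[[0,0,0.002],0],[[0,0,0],0],[[0,0,0],0]]' 
python3 d.py 0.4674 0.2272 0.043 0; python3 -c "
from h import *
c=crop('side',160,80,160,130,5,'pics/g27.png')"
```

```text
time_s: 45.17
tcp_pos: [0.4679, 0.2276, 0.0593]
tool_rot: [0.707, 0.707, 0.0, 0.0]
ft_force: [-0.0, -0.4, 0.2]
gripper_width: 0.0415
t 45.17 tcp [0.4679 0.2276 0.0593] phi 0.01 w 0.0415 F [-0.  -0.4  0.2] j7 [-1.15  0.33  0.7   1.95 -0.26  0.95 -0.32]
tool delta [-0.0004 -0.0005  0.0163] turn 0.01
tool delta after turn: x -0.0004 y -0.0005 z 0.0163
```

View pics/g27.png

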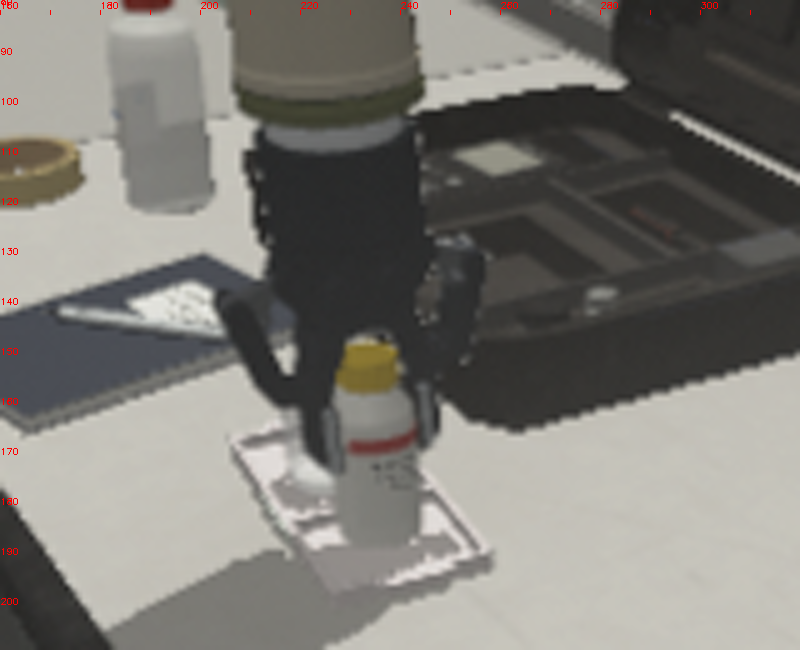

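The bottle is upright above the smaller bay (foot ≈(234,188)). Lower to contact.

```bash
python3 -m pendant '[[[0,0,0.004],0],[[0,0,0.005],0],[[0,0,0.004],0],[[0,0,0.0015],0],[[0,0,0],0],[[0,0,0],0]]' 
python3 -m pendant '[[[0,0,0.0005],0],[[0,0,0.0005],0],[[0,0,0],0]]'
```

```text
time_s: 45.72
tcp_pos: [0.4675, 0.2275, 0.0444]
tool_rot: [0.707, 0.707, -0.0, -0.0]
ft_force: [0.3, -0.7, -1.4]
gripper_width: 0.0415
time_s: 45.97
tcp_pos: [0.4675, 0.2277, 0.0435]
tool_rot: [0.707, 0.707, 0.0, -0.0]
ft_force: [0.1, -0.6, -0.8]
gripper_width: 0.0418
```

```bash
python3 -m pendant '[[[0,0,0.0005],0],[[0,0,0.0003],0],[[0,0,0],0]]'; python3 -m pendant '[[[0,0,0.0004],0],[[0,0,0],0],[[0,0,0],0]]'
```

```text
time_s: 46.22
tcp_pos: [0.4676, 0.2277, 0.0429]
tool_rot: [0.707, 0.707, 0.0, -0.0]
ft_force: [-0.8, -0.6, 2.1]
gripper_width: 0.0417
time_s: 46.47
tcp_pos: [0.4676, 0.2278, 0.0429]
tool_rot: [0.707, 0.707, 0.0, -0.0]
ft_force: [-3.5, 0.2, 8.8]
gripper_width: 0.0413
```

Contact; release, withdraw, move clear and inspect everything.

```bash
python3 -m pendant '[[[0,0,0],0],[[0,0,0],0],[[0,0,0],0],[[0,0,0],0],[[0,0,0],0]]' 0.07;  python3 -m pendant '[[[0,0,-0.006],0],[[0,0,-0.012],0],[[0,0,-0.02],0],[[0,0,-0.025],0],[[0,0,-0.025],0],[[0,0,-0.025],0],[[0,0,-0.025],0],[[0,0,-0.025],0],[[0,0,-0.01],0],[[0,0,0],0]]'
python3 -m pendant '[[[-0.01,0,0],0],[[-0.02,0,0],0],[[-0.025,0,0],0],[[-0.025,0,0],0],[[-0.025,0,0],0],[[-0.025,0,0],0],[[-0.025,0,0],0],[[-0.025,0,0],0],[[-0.02,0,0],0],[[-0.01,0,0],0],[[0,0,0],0],[[0,0,0],0]]'
python3 -c "
from h import *
c=crop('top',185,145,100,115,5,'pics/h1.png')
crop('top',380,190,100,90,6,'pics/h2.png',c)
s=crop('side',180,120,160,110,5,'pics/h3.png')
cv2.imwrite('pics/h4.png',s['color'][:,:,::-1])
print(state()['time_s'])"
```

```text
time_s: 46.88
tcp_pos: [0.4675, 0.2276, 0.0422]
tool_rot: [0.707, 0.707, -0.0, -0.0]
ft_force: [-0.5, -0.6, -1.1]
gripper_width: 0.0701
time_s: 47.72
tcp_pos: [0.4687, 0.228, 0.2184]
tool_rot: [0.707, 0.707, 0.002, -0.0]
ft_force: [-0.6, 0.5, -0.7]
gripper_width: 0.0698
time_s: 48.72
tcp_pos: [0.4671, 0.0174, 0.2147]
tool_rot: [0.707, 0.707, -0.0, -0.0]
ft_force: [-0.2, 0.5, -0.1]
gripper_width: 0.0699
48.8167
```

View pics/h1.png

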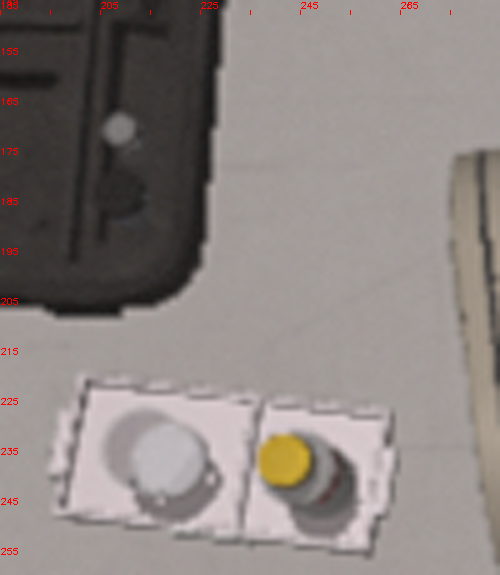

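View pics/h2.png

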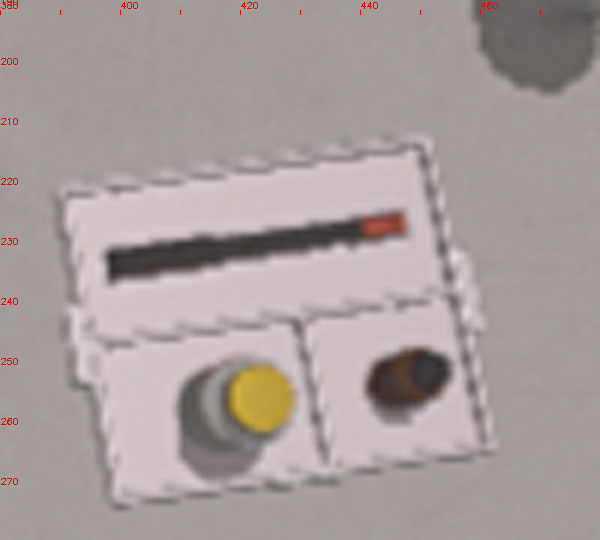

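View pics/h3.png

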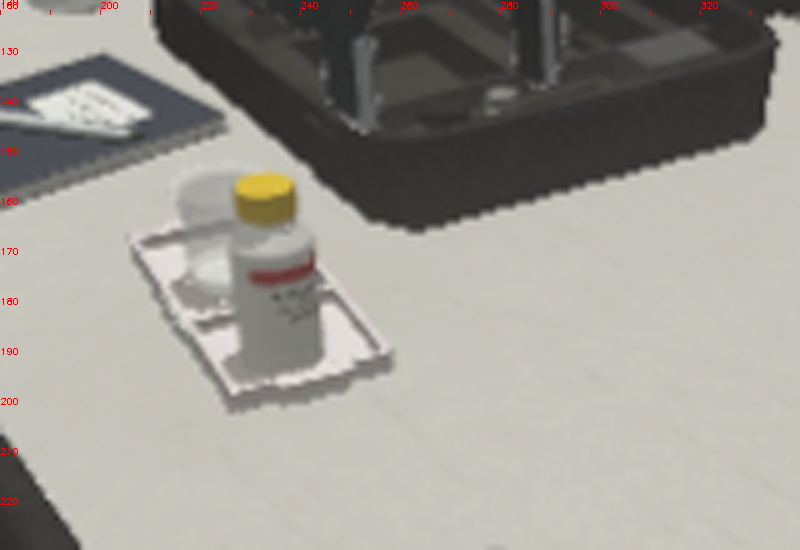

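View pics/h4.png

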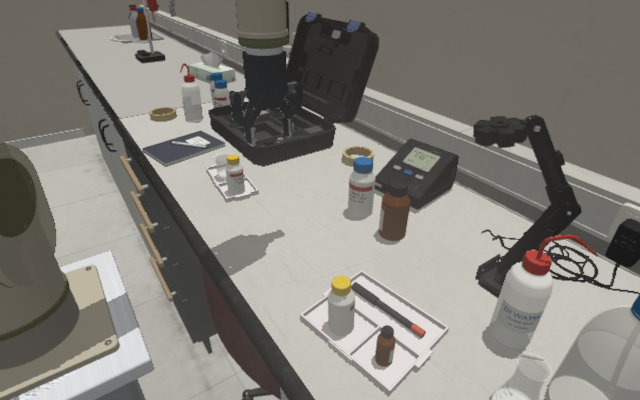

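Both pictures show each item upright in its own bay: beaker (216,236), bottle A (243,238), bottle B (422,256), dropper (448,254), with the probe lying along the long bay. The big bottles are where they were. I'm handing the job in.

```bash
python3 -c "
from plant import *
print(sign_off())"
```

```text
the job is handed in; nothing more can be done
None
```

Both kits are made up and the job was handed in at about 49 s of the allowed 133 s.

**Placed, in the order asked:**
- **Three-bay tray:** probe in the long bay, one white bottle in the larger short bay, dropper in the smaller one.
- **Two-bay tray:** beaker in the larger bay, the other white bottle in the smaller one.

**Last checks:** both camera views show every item inside its own bay and clear of the ribs. The bottles and beaker are upright, the two large bottles stand where they were, and the open gripper is held clear above.

**Forces:** the bottles, dropper and beaker were lowered until I felt the tray floor. The highest reading in the printed force values was about 30 N, when I set down the first bottle. The probe was lowered to its calculated height and released there without a force reading to confirm contact; the pictures show it lying flat.

**Disagreements:** the two cameras differed by roughly 4–6 mm on most object positions. I averaged them and checked each grasp in the side view before closing. No check failed.

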